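# Lid only the trays that hold a sample

### The arm

A 7-joint arm with a two-finger parallel gripper is mounted at the origin on a cart in front of the work surface, level with it; the furniture and walls round the work are solid. World frame = base frame: x ahead of the robot, y to its left, z up, the work surface at z = 0. Lengths are in m, angles in rad, forces in N, time in s.
With the tool pointing down it reaches from about 0.4 to 0.875 m from the base axis. Payload 19.3 kg.
Tool frame: the origin (TCP) lies midway between the tips of the shut fingers; the grasp point (between the pads) lies 19 mm behind it; z points along the fingers, y is the direction in which the jaws open and shut (so a half turn about z gives the same grasp; the last joint's range is limited). The gripper opens to 85 mm and grips with 20 to 120 N. Pads are 22 mm wide; open, the fingers measure 114 mm over their backs; the gripper's body (76 mm by 85 mm) begins 54 mm behind the grasp point. The pads swing forward as they close: fully open they stand 13 mm farther back than shut.
Start: joints at [1.081, 0.521, -0.036, 1.599, 0.021, 1.021, -0.113], TCP at [0.255, -0.571, 0.231] pointing down, gripper open.
Joint ranges: [-2.91, 2.91], [-0.3, 2.13], [-1.5, 1.42], [0.17, 2.43], [-1.26, 4.41], [0.16, 1.93], [-2.52, 2.52]. Speed limits (rad/s): [1.89, 1.89, 2.39, 2.39, 3.01, 3.01, 3.01].

### API

Orientations are given as [roll, pitch, yaw] about the fixed x, y, z axes, in that order (R = Rz(yaw) Ry(pitch) Rx(roll)).
In Python, from workcell import bot gives the robot as it stands.
- The arm moves only by the tool servo_tool, never from a script. Its argument "plan" is a list of rows, each a list of 5 numbers: the shift along the world's x, y, z in mm, then the turn about the world's z in rad, then the gripper's target within -1 to 1 (shut at 1, half-way at 0, fully open at -1). In form: [[tx, ty, tz, yaw, jaw], ...]. A call has exactly 10 rows; each row is the pose to reach, as a shift and turn from the pose commanded when the call began; what a row does not reach only later rows make up. A row lasts 1/12 s, in which the tool goes at most 41.7 mm and 7.16 degrees, less where a joint would pass 70% of its speed; a pose out of reach is approached as far as the arm can. A call with a gripper value outside its range is refused whole. The fingers move at their own pace and stop on an object; "squeeze" is the grip in N (left out, the last holds). Time passes only in rows, so rows that repeat a pose let the fingers close, or fill a call up. It gives the time, the measured TCP pose, the force and the opening at its end, in the units of the state.
- bot.observe(): the state, without advancing time (a new reading comes with each control period).
- bot.grab_frame(name): name is "side" or "top" or "wrist"; returns the picture (400x640x3 uint8, blue, green, red); there is no depth.
- bot.calibration(name): a dict with "fx", "fy", "cx", "cy" (pixels), "T" (4x4, takes a point from camera to world coordinates). Camera axes: x right, y down, z forward; pixel columns grow to the right and rows downward; lengths in m; the calibration is good to about 2 mm. A picture is of the moment at which its call begins: read the wrist's pose just before it. calibration takes no time and is no camera call; for the wrist camera it gives the pose at the moment of the call.
- bot.job_done(): hands the job in, once; it reports no verdict.
The state is a dict: "clock": time; "qpos": joint angles; "qd": joint speeds; "joint_efforts": joint torques, N m; "position": TCP position; "tool_rot": TCP orientation; "force": force on the tool from outside, world axes, zero at the start; "moment": the same for the moment, N m; "grip_width": finger opening in m.
Only numpy, scipy, OpenCV 4.12 (cv2) and the standard library are available. Lean on these libraries where they do the work, as an engineer would, in place of code of your own. Each camera call takes 0.05 s, during which the arm holds its last target.

### The job

Close each tray that holds a sample tube with the lid of its own length, seated flat in the tray's mouth; the tray with only a loose cap stays open and its lid stays where it lies. If the label pad lies on a tray that needs its lid, first lay it flat on a free piece of the bare desk, otherwise leave it where it is. Leave the contents in their trays, and do not shift or tip the standing tubes, the phone or the pen.

Things in the scene. Friction and masses are not known exactly. Their poses are not given: they have to be found in the camera images.
- tray_short_rim (a point): the short tray: a fixed open tray of white plastic, 124 x 56 mm outside, 44 mm high, walls and floor 4 mm thick (opening 116 x 48 mm), long along its x axis, standing on a 3 mm black mat (350 mm along y, 196 mm along x) on the desk. This point is the centre of its mouth, level with the rim, 47 mm above the desk. The three trays stand side by side, long sides parallel, 115 mm from centre to centre, in any order.
- tray_middle_rim (a point): the middle tray: a fixed open tray of white plastic, 148 x 56 mm outside, 44 mm high, walls and floor 4 mm thick (opening 140 x 48 mm), long along its x axis, standing on a 3 mm black mat (350 mm along y, 196 mm along x) on the desk. This point is the centre of its mouth, level with the rim, 47 mm above the desk. The three trays stand side by side, long sides parallel, 115 mm from centre to centre, in any order.
- tray_long_rim (a point): the long tray: a fixed open tray of white plastic, 172 x 56 mm outside, 44 mm high, walls and floor 4 mm thick (opening 164 x 48 mm), long along its x axis, standing on a 3 mm black mat (350 mm along y, 196 mm along x) on the desk. This point is the centre of its mouth, level with the rim, 47 mm above the desk. The three trays stand side by side, long sides parallel, 115 mm from centre to centre, in any order.
- lid_short_grip (a point): lid of the short tray: white plate 124 x 56 x 4 mm (long along x), under it a plug 110 x 42 x 4 mm that enters the tray with 3 mm play, on top a handle ridge 70 (x) x 12 (y) x 28 mm high. Point: middle of the ridge, 14 mm below its top, 22 mm above the lid's underside, 18 mm above the rim when seated. A half turn makes no difference. 56-112 g. Lies flat on the desk before the mat, about crosswise.
- lid_middle_grip (a point): lid of the middle tray: white plate 148 x 56 x 4 mm (long along x), under it a plug 134 x 42 x 4 mm that enters the tray with 3 mm play, on top a handle ridge 70 (x) x 12 (y) x 28 mm high. Point: middle of the ridge, 14 mm below its top, 22 mm above the lid's underside, 18 mm above the rim when seated. A half turn makes no difference. 56-112 g. Lies flat on the desk before the mat, about crosswise.
- lid_long_grip (a point): lid of the long tray: white plate 172 x 56 x 4 mm (long along x), under it a plug 158 x 42 x 4 mm that enters the tray with 3 mm play, on top a handle ridge 70 (x) x 12 (y) x 28 mm high. Point: middle of the ridge, 14 mm below its top, 22 mm above the lid's underside, 18 mm above the rim when seated. A half turn makes no difference. 56-112 g. Lies flat on the desk before the mat, about crosswise.
- sample_1_center (a point): a closed sample tube with a red screw cap (31 mm thick at the cap, 101 mm long) lying lengthwise on the floor of one of the trays; its middle. One of the three trays holds this tube, another the other tube, and the remaining one only the spare cap. It may roll a few mm.
- sample_2_center (a point): a closed sample tube with a red screw cap (31 mm thick at the cap, 101 mm long) lying lengthwise on the floor of one of the trays; its middle. One of the three trays holds this tube, another the other tube, and the remaining one only the spare cap. It may roll a few mm.
- spare_cap_center (a point): a loose red screw cap, 31 mm in diameter and 24 mm high, alone on the floor of the tray that holds no tube; its centre
- label_pad_center (a point): white label pad, 115 (x) x 60 (y) x 10 mm (a limp sheet corner curls 4 mm higher), at the start lying lengthwise on the rim of the middle tray and hiding what is in it (the other two trays tell what it must be). Point: its centre, 5 mm above its underside. 50 g, rigid; can be pinched across its 60 mm width, 2 mm wider than the tray on each side.
- standing_1_center (a point): a closed sample tube, 31 mm thick, 100 mm high, standing loose and upright on the mat in a 59 mm gap between two trays, near one end of them; its centre, 50 mm up. Bystander.
- standing_2_center (a point): a closed sample tube, 31 mm thick, 100 mm high, standing loose and upright on the mat in a 59 mm gap between two trays, near one end of them; its centre, 50 mm up. Bystander.
- phone: a phone, 161 x 76 x 10 mm, lying at the left; origin at the centre of its underside. Bystander. (Behind it, fixed at x 0.71, y 0.44, stands a pump bottle 73 x 88 mm, 226 mm high; farther left a tray of tubes, 126 mm high.)
- pen: a pen, 156 mm long (its y axis) and 12 mm thick, lying at the left; origin at the centre of its underside. Bystander.

How it is judged:
At the end, for the whole second after the job is handed in: Each tray with a tube has its own lid home: 7 mm, 0.15 rad, level to 0.04 rad, handle middle 15-21 mm over rim. Cap in the third tray, no lid there; its lid within 30 mm of its start. Pad flat on bare desk (centre under 12 mm, 0.05 rad) if the middle tray has a tube, else within 20 mm of its start (((horizontal distance between any of sample_1_center, sample_2_center and tray_short_rim below 0.04 m and (horizontal distance between lid_short_grip and tray_short_rim below 0.007 m and z of lid_short_grip in the frame of tray_short_rim between 0.015 and 0.021 m and angle between lid_short_grip's own z axis and vertical below 0.04 rad and angle between the x axis of lid_short_grip and the x axis of tray_short_rim, either way round below 0.15 rad)) or (not (horizontal distance between any of sample_1_center, sample_2_center and tray_short_rim below 0.04 m) and (distance of lid_short_grip from where it was at the start of the episode below 0.03 m and horizontal distance between each of lid_middle_grip, lid_long_grip and tray_short_rim above 0.06 m))) and ((horizontal distance between any of sample_1_center, sample_2_center and tray_middle_rim below 0.04 m and (horizontal distance between lid_middle_grip and tray_middle_rim below 0.007 m and z of lid_middle_grip in the frame of tray_middle_rim between 0.015 and 0.021 m and angle between lid_middle_grip's own z axis and vertical below 0.04 rad and angle between the x axis of lid_middle_grip and the x axis of tray_middle_rim, either way round below 0.15 rad)) or (not (horizontal distance between any of sample_1_center, sample_2_center and tray_middle_rim below 0.04 m) and (distance of lid_middle_grip from where it was at the start of the episode below 0.03 m and horizontal distance between each of lid_short_grip, lid_long_grip and tray_middle_rim above 0.06 m))) and ((horizontal distance between any of sample_1_center, sample_2_center and tray_long_rim below 0.04 m and (horizontal distance between lid_long_grip and tray_long_rim below 0.007 m and z of lid_long_grip in the frame of tray_long_rim between 0.015 and 0.021 m and angle between lid_long_grip's own z axis and vertical below 0.04 rad and angle between the x axis of lid_long_grip and the x axis of tray_long_rim, either way round below 0.15 rad)) or (not (horizontal distance between any of sample_1_center, sample_2_center and tray_long_rim below 0.04 m) and (distance of lid_long_grip from where it was at the start of the episode below 0.03 m and horizontal distance between each of lid_short_grip, lid_middle_grip and tray_long_rim above 0.06 m))) and ((horizontal distance between any of sample_1_center, sample_2_center and tray_middle_rim below 0.04 m and height (world z) of label_pad_center below 0.012 m and angle between label_pad_center's own z axis and vertical below 0.05 rad) or (not (horizontal distance between any of sample_1_center, sample_2_center and tray_middle_rim below 0.04 m) and distance of label_pad_center from where it was at the start of the episode below 0.02 m)) and ((horizontal distance between spare_cap_center and tray_short_rim below 0.04 m and not (horizontal distance between any of sample_1_center, sample_2_center and tray_short_rim below 0.04 m)) or (horizontal distance between spare_cap_center and tray_middle_rim below 0.04 m and not (horizontal distance between any of sample_1_center, sample_2_center and tray_middle_rim below 0.04 m)) or (horizontal distance between spare_cap_center and tray_long_rim below 0.04 m and not (horizontal distance between any of sample_1_center, sample_2_center and tray_long_rim below 0.04 m)))); the robot touches nothing.
It fails at once if a tube or the cap in a tray is moved more than 30 mm (distance of any of sample_1_center, sample_2_center, spare_cap_center from where it was at the start of the episode above 0.03 m).
It fails at once if a standing tube is tipped by 0.4 rad or shifted by more than 25 mm (angle between any of standing_1_center, standing_2_center's own z axis and vertical above 0.4 rad or distance of any of standing_1_center, standing_2_center from where it was at the start of the episode above 0.025 m).
It fails at once if the phone or the pen is shifted by more than 30 mm (distance of any of phone, pen from where it was at the start of the episode above 0.03 m).
It also fails if it takes over 72 s, if anything falls off the work surface, if the arm or the gripper's body presses on something with over 40 N, if the wrist force passes 120 N, or if a joint passes its speed limit or range.

## Working session

There is one attempt and no reset: what is moved stays moved. The work goes in short steps, Python scripts to look and compute and a tool call to move; the robot and the scene stay as the last step left them, time stands still between calls to the robot, and variables do not carry over. Pictures are saved under pics/ and viewed, and the job is handed in when it is done.

Besides the shell and the picture viewer there is one more tool, called after ">>>" by a JSON object that holds its "fn" and its "kwargs". servo_tool: Moves the arm, as the interface text tells. Its arguments: {"type":"object","properties":{"plan":{"type":"array","items":{"type":"array","items":{"type":"number"}}},"squeeze":{"type":"number"}},"required":["plan"]}

```bash
mkdir -p pics; ls; python3 - <<'E'
from workcell import bot
import cv2,json
s=bot.observe();print(s)
for n in("top","side","wrist"):
    print(n,bot.calibration(n)); cv2.imwrite(f"pics/{n}0.png",bot.grab_frame(n))
E
```

```text
pics
{'clock': 0.0, 'qpos': array([ 1.08079811,  0.52199969, -0.03633183,  1.60001352,  0.02120032,
        1.02109374, -0.11283151]), 'qd': array([ 0.00091029, -0.00131807,  0.00062365,  0.00095673, -0.00133262,
       -0.00038679,  0.00053411]), 'joint_efforts': array([-8.62506090e-05, -9.27110267e+01,  1.97966538e+00, -3.69931984e+01,
        1.78906659e-02,  8.21326015e-03,  6.98983672e-05]), 'position': array([ 0.25456453, -0.57043521,  0.23073263]), 'tool_rot': array([-3.14046614e+00,  7.89671519e-05,  4.19760888e-01]), 'force': array([ 0.88304587, -0.22206025,  0.50535704]), 'moment': array([0.03515381, 0.03254121, 0.05840456]), 'grip_width': 0.08562819580070156}
top {'fx': 432.07902439919127, 'fy': 432.07902439919127, 'cx': 315.23790454434004, 'cy': 202.72518465128928, 'T': array([[-0.00824955, -0.98589371,  0.16716918,  0.42294356],
       [-0.99992168,  0.00655956, -0.01065906,  0.21421746],
       [ 0.00941215, -0.16724402, -0.9858706 ,  0.92424664],
       [ 0.        ,  0.        ,  0.        ,  1.        ]])}
side {'fx': 479.1905281610542, 'fy': 479.1905281610542, 'cx': 319.7993122647371, 'cy': 201.19841341320605, 'T': array([[-0.99875378,  0.03446397, -0.03609867,  0.5983511 ],
       [ 0.04953089,  0.59562851, -0.80173148,  1.2119973 ],
       [-0.00612945, -0.80252035, -0.59659326,  0.7919717 ],
       [ 0.        ,  0.        ,  0.        ,  1.        ]])}
wrist {'fx': 295.1746247698259, 'fy': 295.1746247698259, 'cx': 322.978701324495, 'cy': 201.6755535217938, 'T': array([[ 4.06544656e-01, -8.77278247e-01, -2.55155483e-01,
         3.18875967e-01],
       [-9.13630493e-01, -3.90635919e-01, -1.12618389e-01,
        -5.41058217e-01],
       [-8.75233498e-04,  2.78902234e-01, -9.60319102e-01,
         3.73105668e-01],
       [ 0.00000000e+00,  0.00000000e+00,  0.00000000e+00,
         1.00000000e+00]])}
```

View pics/top0.png

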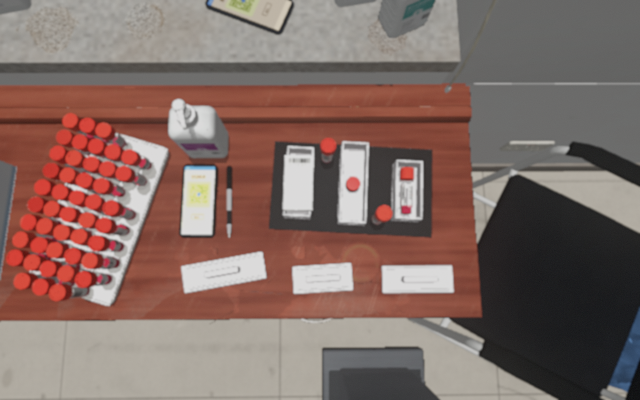

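View pics/side0.png

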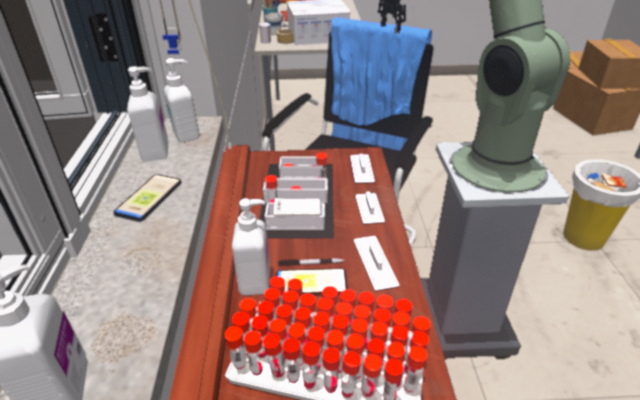

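View pics/wrist0.png

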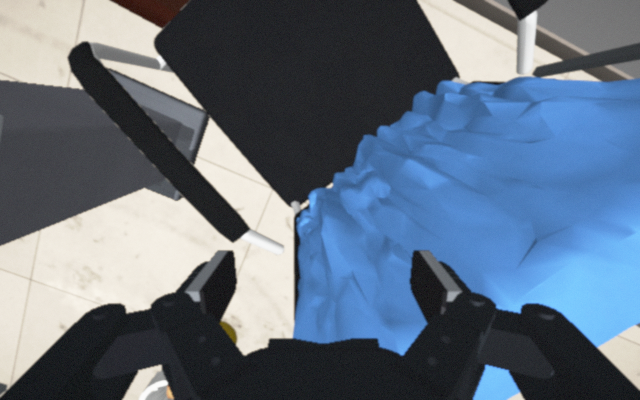

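```bash
cat > h.py <<'E'
import numpy as np,cv2
from workcell import bot
C=dict(top=None)
def px2w(name,u,v,z,c=None):
    c=c or bot.calibration(name);T=np.array(c["T"])
    d=T[:3,:3]@np.array([(u-c["cx"])/c["fx"],(v-c["cy"])/c["fy"],1.]);o=T[:3,3]
    return o+d*(z-o[2])/d[2]
def w2px(name,p,c=None):
    c=c or bot.calibration(name);T=np.array(c["T"])
    q=T[:3,:3].T@(np.array(p)-T[:3,3]);return np.array([c["fx"]*q[0]/q[2]+c["cx"],c["fy"]*q[1]/q[2]+c["cy"]])
E
python3 - <<'E'
import cv2
im=cv2.imread("pics/top0.png")
cv2.imwrite("pics/a1.png",cv2.resize(im[130:310,260:460],None,fx=4,fy=4,interpolation=cv2.INTER_CUBIC)[:480])
cv2.imwrite("pics/a2.png",cv2.resize(im[230:310,170:470],None,fx=2.6,fy=2.6,interpolation=cv2.INTER_CUBIC))
E
```

```text
(no output)
```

View pics/a1.png

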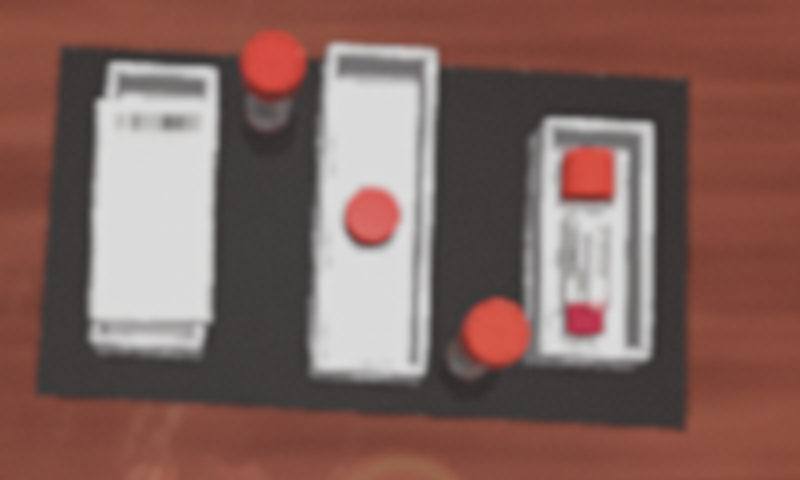

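View pics/a2.png

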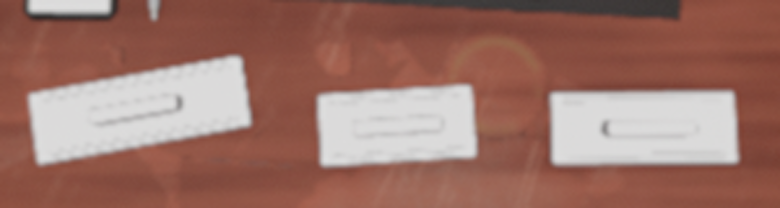

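```bash
cat > m.py <<'E'
from h import *
import sys
c=bot.calibration("top")
im=cv2.imread(sys.argv[1])
hsv=cv2.cvtColor(im,cv2.COLOR_BGR2HSV)
w=((hsv[...,1]<45)&(hsv[...,2]>130)).astype(np.uint8)
n,l,st,ce=cv2.connectedComponentsWithStats(w)
for i in range(1,n):
    x,y,ww,hh,a=st[i]
    if a<300 or not(130<ce[i][1]<310 and 170<ce[i][0]<460):continue
    pts=np.argwhere(l==i)[:,::-1].astype(np.float32)
    # lids: plane of plate top z=8mm ; trays 47; pad 57
    z=.008 if ce[i][1]>240 else .047
    P=np.array([px2w("top",u,v,z,c)[:2] for u,v in pts],np.float32)*1000
    r=cv2.minAreaRect(P);print(np.round(ce[i]),a,"ctr",np.round(r[0],1),"size",np.round(r[1],1),"ang",round(r[2],2),np.round(cv2.boxPoints(r)).tolist())
for nm,u,v,z in[("desk edge",300,318,0),("edge",450,318,0),("right edge",478,290,0),("st1",328.5,145.5,.103),("st2",384,213,.103),("matTL",275.3,141.8,.003),("matBL",270,228,.003),("matBR",431,236.5,.003),("matTR",432,149.5,.003),("pen top",229,168,.006),("penbot",230,235,.006),("cap",353,184,.031)]:
    print(nm,np.round(px2w("top",u,v,z,c)*1000))
E
python3 m.py pics/top0.png
```

```text
[353. 184.] 2160 ctr [615.4 125.7] size [ 61.4 177.5] ang 86.52 [[525.0, 100.0], [702.0, 90.0], [706.0, 151.0], [529.0, 162.0]]
[298. 182.] 2103 ctr [618.3 239.9] size [ 64.  152.9] ang 87.87 [[541.0, 211.0], [694.0, 205.0], [696.0, 269.0], [543.0, 275.0]]
[408. 192.] 1336 ctr [598.7  13.8] size [ 65.4 129.9] ang 85.32 [[531.0, -13.0], [661.0, -24.0], [666.0, 41.0], [537.0, 52.0]]
[198. 204.] 1672 ctr [576.4 445.9] size [ 65.4 135.6] ang 88.96 [[508.0, 414.0], [644.0, 412.0], [645.0, 477.0], [509.0, 480.0]]
[223. 272.] 2380 ctr [433.5 397.5] size [ 58.8 174.7] ang 10.0 [[389.0, 478.0], [420.0, 306.0], [478.0, 317.0], [447.0, 489.0]]
[322. 278.] 1724 ctr [419.3 190.8] size [ 58.8 126.7] ang 3.08 [[387.0, 253.0], [393.0, 126.0], [452.0, 129.0], [445.0, 256.0]]
[417. 279.] 2027 ctr [415.1  -7.8] size [150.9  57.7] ang 89.54 [[386.0, -83.0], [443.0, -83.0], [445.0, 67.0], [387.0, 68.0]]
desk edge [337. 238.   0.]
edge [334. -74.   0.]
right edge [ 391. -137.    0.]
st1 [677. 178. 103.]
st2 [541.  73. 103.]
matTL [717. 292.   3.]
matBL [525. 301.   3.]
matBR [504. -43.   3.]
matTR [697. -55.   3.]
pen top [657. 392.   6.]
penbot [510. 386.   6.]
cap [614. 124.  31.]
```

>>> {"fn": "servo_tool", "kwargs": {"plan": [[30, 40, 5, 0.1, -1], [60, 80, 10, 0.2, -1], [90, 120, 15, 0.3, -1], [120, 160, 20, 0.4, -1], [150, 200, 20, 0.5, -1], [175, 235, 20, 0.6, -1], [200, 275, 20, 0.7, -1], [220, 310, 20, 0.8, -1], [235, 350, 20, 0.9, -1], [250, 390, 20, 1.0, -1]]}}

```text
clock: 0.98
position: [0.4855, -0.2241, 0.2512]
tool_rot: [3.142, -0.0, 1.425]
force: [0.7, -0.1, -0.0]
grip_width: 0.0853
```

>>> {"fn": "servo_tool", "kwargs": {"plan": [[-5, 40, 0, 0.05, -1], [-10, 80, 0, 0.1, -1], [-15, 120, 0, 0.15, -1], [-20, 160, -5, 0.15, -1], [-30, 200, -10, 0.15, -1], [-40, 240, -15, 0.15, -1], [-50, 280, -20, 0.15, -1], [-60, 310, -20, 0.15, -1], [-60, 310, -20, 0.15, -1], [-60, 310, -20, 0.15, -1]]}}

```text
clock: 1.82
position: [0.4243, 0.0854, 0.2312]
tool_rot: [-3.142, -0.0, 1.573]
force: [0.6, -0.2, -0.4]
grip_width: 0.0856
```

```bash
cat > look.py <<'E'
from h import *
import sys,pickle
n,f=sys.argv[1:3]
s=bot.observe();c=bot.calibration(n);im=bot.grab_frame(n)
cv2.imwrite(f"pics/{f}.png",im);pickle.dump((s,c),open(f"pics/{f}.pkl","wb"))
print(s["clock"],s["position"],s["tool_rot"],s["grip_width"],s["force"])
E
python3 look.py wrist w1
```

```text
1.8167 [0.42431034 0.0853695  0.23123923] [-3.14154145e+00 -4.61323852e-05  1.57297758e+00] 0.08562378707559397 [ 0.60341746 -0.21892587 -0.35983203]
```

View pics/w1.png

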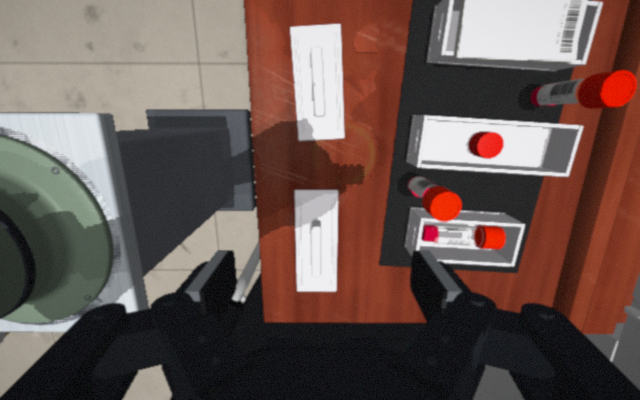

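```bash
python3 - <<'E'
import cv2
im=cv2.imread("pics/w1.png")
cv2.imwrite("pics/w1a.png",cv2.resize(im[90:280,380:600],None,fx=3.5,fy=3.1,interpolation=cv2.INTER_CUBIC))
cv2.imwrite("pics/w1b.png",cv2.resize(im[15:300,280:360],None,fx=2,fy=2,interpolation=cv2.INTER_CUBIC))
E
```

```text
(no output)
```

View pics/w1a.png

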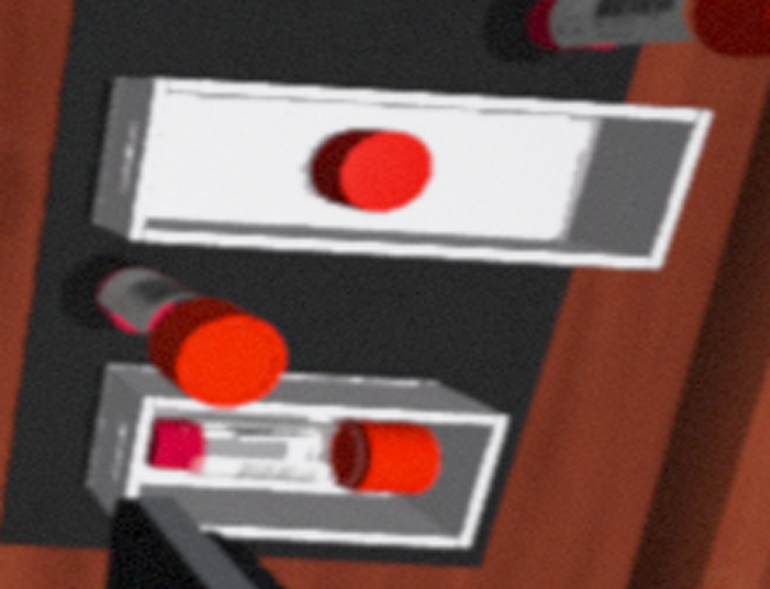

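```bash
cat > lids.py <<'E'
from h import *
import sys,pickle
f=sys.argv[1]; z=float(sys.argv[2])/1000
s,c=pickle.load(open(f"pics/{f}.pkl","rb"));im=cv2.imread(f"pics/{f}.png")
nm=None
hsv=cv2.cvtColor(im,cv2.COLOR_BGR2HSV)
w=((hsv[...,1]<50)&(hsv[...,2]>130)).astype(np.uint8)
w=cv2.morphologyEx(w,cv2.MORPH_CLOSE,np.ones((5,5)))
n,l,st,ce=cv2.connectedComponentsWithStats(w)
for i in range(1,n):
    a=st[i][4]
    if a<1500 or a>40000:continue
    cs,_=cv2.findContours((l==i).astype(np.uint8),cv2.RETR_EXTERNAL,cv2.CHAIN_APPROX_NONE)
    P=np.array([px2w("",u,v,z,c)[:2]*1000 for u,v in cs[0][:,0]],np.float32)
    r=cv2.minAreaRect(P);b=cv2.boxPoints(r)
    e=max((b[1]-b[0],b[2]-b[1]),key=np.linalg.norm);an=np.arctan2(e[1],e[0])%np.pi
    print(np.round(ce[i]),a,"ctr",np.round(r[0],1),"size",np.round(r[1],1),"longaxis",round(an,3))
E
python3 lids.py w1 8
```

```text
[106.  83.] 37647 ctr [178.4 146. ] size [318.2 260.9] longaxis 0.001
[518.  30.] 8577 ctr [638.1 245.4] size [174.   63.2] longaxis 0.001
[318.  81.] 5600 ctr [418.  191.3] size [ 56.4 124. ] longaxis 1.624
[488. 145.] 6514 ctr [635.3 121.4] size [ 63.6 198.5] longaxis 3.081
[316. 240.] 4297 ctr [414.7  -7.3] size [147.3  56.8] longaxis 1.567
[208. 253.] 5014 ctr [254.9 -31.8] size [172.9 137.4] longaxis 0.062
[463. 238.] 2206 ctr [616.1  -5.3] size [ 65.4 145.7] longaxis 3.078
[ 26. 341.] 3306 ctr [ -36.2 -170. ] size [215.1  76.6] longaxis 0.736
```

```bash
python3 - <<'E'
from h import *
import pickle
s,c=pickle.load(open("pics/w1.pkl","rb"))
for n,Q in(("long",[(153,80),(712,110),(660,268),(133,240)]),("short",[(143,398),(508,414),(472,548)])):
    P=np.array([px2w("",380+x/3.5,90+y/3.1,.047,c)[:2]*1000 for x,y in Q])
    print(n,np.round(P,1).tolist(),"ctr",P.mean(0) if len(P)==4 else (P[0]+P[2])/2,"L",np.linalg.norm(P[1]-P[0]),np.linalg.norm(P[2]-P[1]),"ang",np.arctan2(*(P[1]-P[0])[::-1]))
E
```

```text
long [[530.7, 157.1], [702.8, 147.4], [699.9, 91.9], [529.7, 101.9]] ctr [615.77776977 124.57567057] L 172.39046692535928 55.5828457859795 ang -0.05664672942036066
short [[538.5, 41.8], [661.9, 35.5], [660.1, -21.1]] ctr [599.29127525  10.32453447] L 123.53724630526334 56.64919753872664 ang -0.05091487419942771
```

>>> {"fn": "servo_tool", "kwargs": {"plan": [[0, 35, -20, 0.05, -0.5], [-3, 70, -50, 0.05, -0.5], [-6, 106, -80, 0.05, -0.5], [-6.3, 106, -120, 0.05, -0.5], [-6.3, 106, -155, 0.05, -0.5], [-6.3, 106, -180, 0.05, -0.5], [-6.3, 106, -200, 0.05, -0.5], [-6.3, 106, -210, 0.05, -0.5], [-6.3, 106, -220, 0.05, -0.5], [-6.3, 106, -220, 0.05, -0.5]], "squeeze": 50}}

```text
clock: 2.7
position: [0.4185, 0.1893, 0.0103]
tool_rot: [-3.141, 0.001, 1.619]
force: [-0.9, 0.6, 0.2]
grip_width: 0.0637
```

```bash
python3 look.py wrist w2
```

```text
2.7 [0.418494   0.18934713 0.01025316] [-3.14062606e+00  7.52659560e-04  1.61889912e+00] 0.06369527373356218 [-0.87294477  0.55269168  0.17816272]
```

View pics/w2.png

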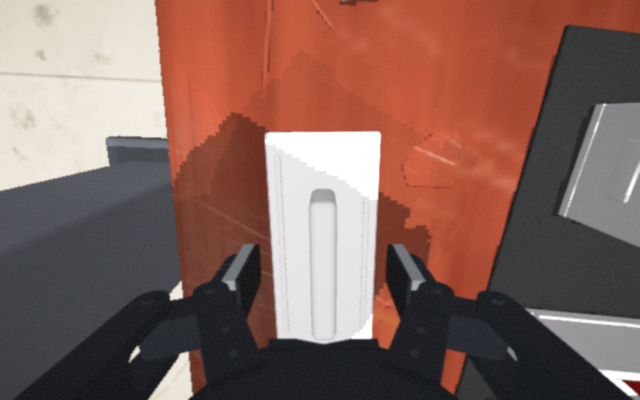

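>>> {"fn": "servo_tool", "kwargs": {"plan": [[0, 0.5, 1, 0.005, 1], [0, 0.5, 1, 0.005, 1], [0, 0.5, 1, 0.005, 1], [0, 0.5, 1, 0.005, 1], [0, 0.5, 1, 0.005, 1], [0, 0.5, 1, 0.005, 1], [0, 0.5, 1, 0.005, 1], [0, 0.5, 1, 0.005, 1], [0, 0.5, 3, 0.005, 1], [0, 0.5, 10, 0.005, 1]]}}

```text
clock: 3.58
position: [0.4181, 0.1904, 0.0211]
tool_rot: [-3.141, 0.0, 1.625]
force: [-0.5, -1.4, -1.2]
grip_width: 0.0107
```

```bash
python3 -c "
from h import *
print(bot.observe()['qpos'])"
```

```text
[-0.26357625  0.65823082 -0.38178189  2.14845147  0.57253682  0.43411854
 -1.0462227 ]
```

>>> {"fn": "servo_tool", "kwargs": {"plan": [[0, 0, 40, 0, 1], [0, 0, 80, 0.0, 1], [0, -10, 115, 0.1, 1], [15, -30, 135, 0.2, 1], [35, -55, 140, 0.32, 1], [60, -85, 140, 0.44, 1], [85, -115, 140, 0.56, 1], [110, -140, 140, 0.68, 1], [135, -165, 140, 0.8, 1], [160, -180, 140, 0.92, 1]]}}

```text
clock: 4.42
position: [0.5793, 0.0067, 0.1617]
tool_rot: [-3.14, 0.0, 2.548]
force: [0.1, 0.9, -1.1]
grip_width: 0.0109
```

>>> {"fn": "servo_tool", "kwargs": {"plan": [[10, 0, 0, 0.12, 1], [20, 0, 0, 0.24, 1], [22, 0, 0, 0.36, 1], [22, 0, 0, 0.48, 1], [22, 0, 0, 0.54, 1], [22, 0, 0, 0.54, 1], [22, 0, 0, 0.54, 1], [22, 0, 0, 0.54, 1], [22, 0, 0, 0.54, 1], [22, 0, 0, 0.54, 1]]}}

```text
clock: 5.25
position: [0.6005, 0.0106, 0.1614]
tool_rot: [-3.141, 0.0, 3.084]
force: [0.2, -0.3, -1.3]
grip_width: 0.0111
```

```bash
python3 look.py wrist w3
```

```text
5.25 [0.60045275 0.01056705 0.16142599] [-3.14133661e+00  1.95576126e-04  3.08369671e+00] 0.011057497345901572 [ 0.22286202 -0.28719338 -1.28881279]
```

View pics/w3.png

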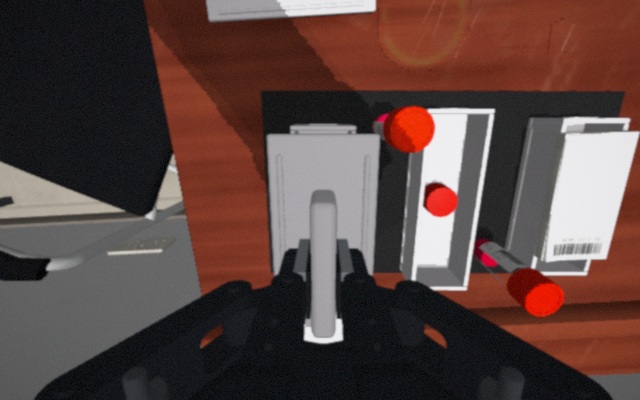

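```bash
python3 - <<'E'
import cv2
im=cv2.imread("pics/w3.png")
cv2.imwrite("pics/w3a.png",cv2.resize(im[110:210,250:400],None,fx=5,fy=5,interpolation=cv2.INTER_CUBIC))
cv2.imwrite("pics/w3b.png",cv2.resize(im[100:300,390:640],None,fx=3,fy=3,interpolation=cv2.INTER_CUBIC))
E
```

```text
(no output)
```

View pics/w3a.png

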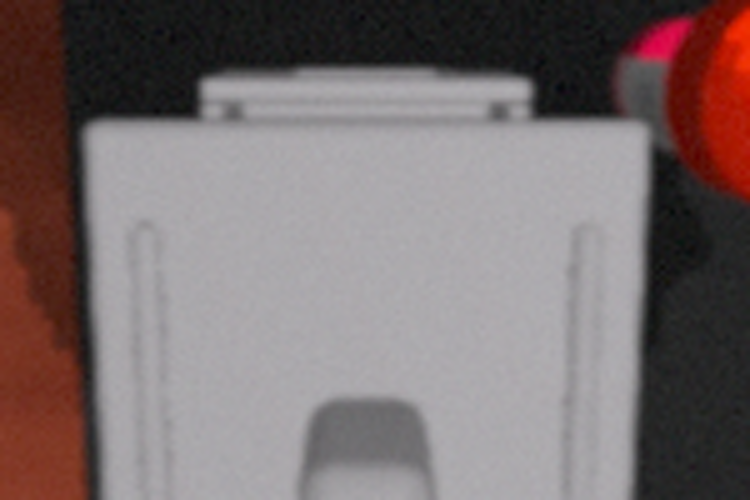

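View pics/w3b.png

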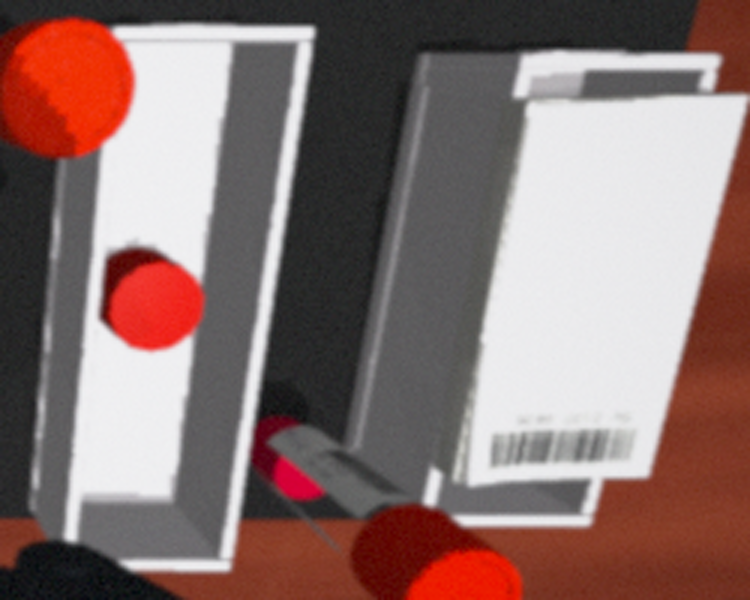

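```bash
python3 - <<'E'
from h import *
import pickle
s,c=pickle.load(open("pics/w3.pkl","rb"))
print(np.round(np.array(c["T"])[:3,3]*1000))
f=lambda X,Y,z,k,ox,oy:px2w("",ox+X/k,oy+Y/k,z,c)[:2]*1000
def d(n,A,B): print(n,np.round(A,1),np.round(B,1),"mid",np.round((A+B)/2,1),"len",round(np.linalg.norm(A-B),1),"ang of normal",round(np.arctan2(*(B-A)[::-1])-np.pi/2,3))
d("tray short end",f(200,77,.047,5,250,110),f(532,80,.047,5,250,110))
for z in(.156,.158,.160): d("lid end",f(83,122,z,5,250,110),f(650,124,z,5,250,110))
# lid plate sides further down
d("long end -x R corner..",f(100,28,.047,3,390,100),f(316,28,.047,3,390,100))
d("long end +x",f(66,568,.047,3,390,100),f(231,570,.047,3,390,100))
d("mid end -x",f(518,52,.047,3,390,100),f(721,55,.047,3,390,100))
d("mid +x",f(427,522,.047,3,390,100),f(590,525,.047,3,390,100))
Q=[(526,100),(746,94),(651,477),(468,483)]
P=np.array([f(x,y,.057,3,390,100) for x,y in Q]);print("pad",np.round(P,1).tolist(),P.mean(0))
E
```

```text
[529.  15. 304.]
tray short end [535.3 -12.9] [539.1  42.9] mid [537.2  15. ] len 56.0 ang of normal -0.068
lid end [536.3 -12.7] [539.8  42.7] mid [538.1  15. ] len 55.4 ang of normal -0.062
lid end [536.3 -12.3] [539.7  42.3] mid [538.  15.] len 54.7 ang of normal -0.062
lid end [536.2 -11.9] [539.5  41.9] mid [537.8  15. ] len 53.9 ang of normal -0.062
long end -x R corner.. [529.   98.8] [532.5 158.4] mid [530.7 128.6] len 59.8 ang of normal -0.059
long end +x [699.2  93.6] [703.2 148.1] mid [701.2 120.9] len 54.6 ang of normal -0.072
mid end -x [542.2 215.3] [546.4 271.9] mid [544.3 243.6] len 56.8 ang of normal -0.073
mid +x [689.  210.3] [693.2 263.3] mid [691.1 236.8] len 53.2 ang of normal -0.079
pad [[554.5, 211.7], [556.4, 271.0], [671.2, 269.2], [669.9, 213.4]] [613.02489198 241.35562791]
```

>>> {"fn": "servo_tool", "kwargs": {"plan": [[-0.8, -0.2, -25, 0, 1], [-0.8, -0.2, -50, 0, 1], [-0.8, -0.2, -70, 0, 1], [-0.8, -0.2, -85, 0, 1], [-0.8, -0.2, -93, 0, 1], [-0.8, -0.2, -97, 0, 1], [-0.8, -0.2, -98, 0, 1], [-0.8, -0.2, -99, 0, 1], [-0.8, -0.2, -100, 0, 1], [-0.8, -0.2, -101, 0, 1]]}}

```text
clock: 6.13
position: [0.6001, 0.0103, 0.0609]
tool_rot: [-3.142, 0.001, 3.085]
force: [-0.2, 0.9, -0.5]
grip_width: 0.0108
```

>>> {"fn": "servo_tool", "kwargs": {"plan": [[0, 0, -1, 0, 1], [0, 0, -2, 0, 1], [0, 0, -3, 0, 1], [0, 0, -3.5, 0, 1], [0, 0, -4, 0, 1], [0, 0, -4.5, 0, 1], [0, 0, -5, 0, 1], [0, 0, -5.5, 0, 1], [0, 0, -6, 0, 1], [0, 0, -6, 0, 1]]}}

```text
clock: 6.97
position: [0.5997, 0.0104, 0.0559]
tool_rot: [-3.14, 0.001, 3.085]
force: [-12.1, -3.6, 34.6]
grip_width: 0.0111
```

```bash
python3 look.py wrist w4; python3 look.py side s4;python3 - <<'E'
import cv2
im=cv2.imread("pics/s4.png")
cv2.imwrite("pics/s4a.png",cv2.resize(im[130:250,240:400],None,fx=5,fy=5,interpolation=cv2.INTER_CUBIC))
E
```

```text
6.9667 [0.59969869 0.01035297 0.05589657] [-3.14045558e+00  6.05966649e-04  3.08471539e+00] 0.011127099733687357 [-12.11870868  -3.6209012   34.64794293]
7.0167 [0.59968819 0.01031804 0.05589105] [-3.14044979e+00  6.18912435e-04  3.08465787e+00] 0.010900501103687883 [-12.61417902  -3.92322265  33.50760709]
```

View pics/w4.png

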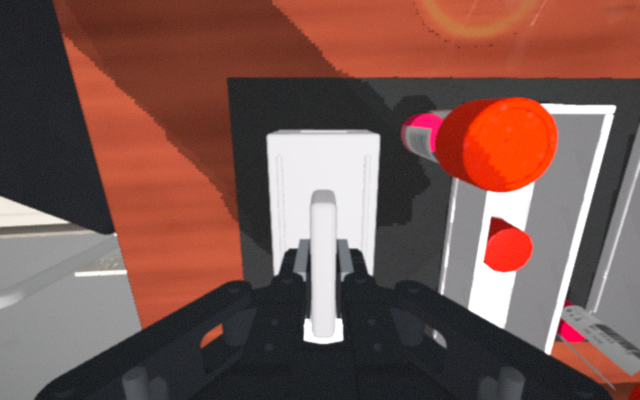

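View pics/s4a.png

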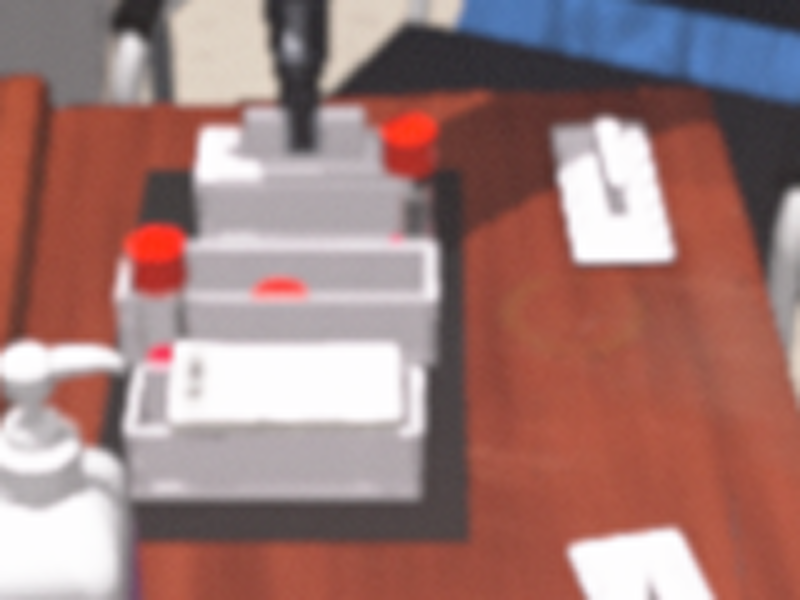

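>>> {"fn": "servo_tool", "kwargs": {"plan": [[-0.5, 0, 1, 0, 1], [-1, 0, 1, 0, 1], [-1.5, 0, 1, 0, 1], [-1.5, 0, 0.5, 0, 1], [-1.5, 0, 0, 0, 1], [-1.5, 0, 0, 0, 1], [-1.5, 0.5, 0, 0, 1], [-1.5, 1, 0, 0, 1], [-1.5, 1, 0, 0, 1], [-1.5, 1, 0, 0, 1]]}}

```text
clock: 7.9
position: [0.5992, 0.0104, 0.0559]
tool_rot: [-3.14, 0.002, 3.084]
force: [-5.8, -7.4, 30.6]
grip_width: 0.011
```

>>> {"fn": "servo_tool", "kwargs": {"plan": [[0, 0, 1, 0, 1], [0, 0, 1, 0, 0.5], [0, 0, 1, 0, 0.2], [0, 0, 1, 0, 0.2], [0, 0, 1, 0, 0.2], [0, 0, 1, 0, 0.2], [0, 0, 20, 0, 0.2], [0, 0, 50, 0, 0.2], [0, 0, 90, 0, 0.2], [0, 0, 120, 0, 0.2]]}}

```text
clock: 8.73
position: [0.5981, 0.0118, 0.1765]
tool_rot: [3.141, 0.0, 3.085]
force: [1.7, 0.3, 0.6]
grip_width: 0.0342
```

>>> {"fn": "servo_tool", "kwargs": {"plan": [[0, 40, 15, 0, -0.5], [0, 80, 15, 0, -1], [0, 115, 15, 0, -1], [0, 115, 15, 0, -1], [0, 115, 15, 0, -1], [0, 115, 15, 0, -1], [0, 115, 15, 0, -1], [0, 115, 15, 0, -1], [0, 115, 15, 0, -1], [0, 115, 15, 0, -1]]}}

```text
clock: 9.57
position: [0.5983, 0.1257, 0.1892]
tool_rot: [-3.141, -0.0, 3.084]
force: [-0.6, -0.6, 0.1]
grip_width: 0.0853
```

```bash
python3 look.py wrist w5; python3 look.py side s5;python3 - <<'E'
import cv2
im=cv2.imread("pics/s5.png")
cv2.imwrite("pics/s5a.png",cv2.resize(im[130:250,240:400],None,fx=5,fy=5,interpolation=cv2.INTER_CUBIC))
E
```

```text
9.5667 [0.59826455 0.12567115 0.18918857] [-3.14144885e+00 -2.81587691e-05  3.08383443e+00] 0.08532935297738119 [-0.63019531 -0.61073211  0.10324436]
9.6167 [0.59824774 0.12581182 0.18920136] [-3.14148195e+00 -5.51649044e-06  3.08400930e+00] 0.08511569209574268 [-0.21737154  0.04445781  0.83044407]
```

View pics/w5.png

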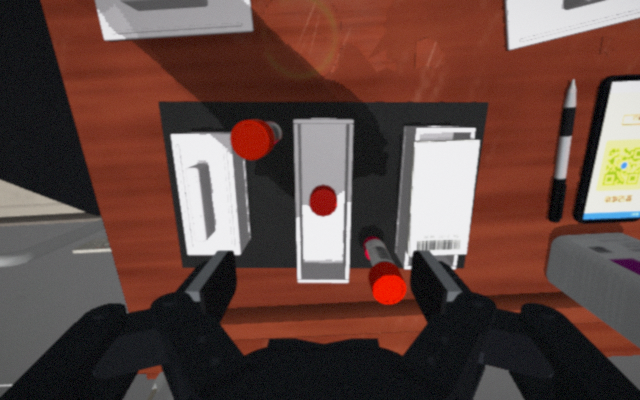

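View pics/s5a.png

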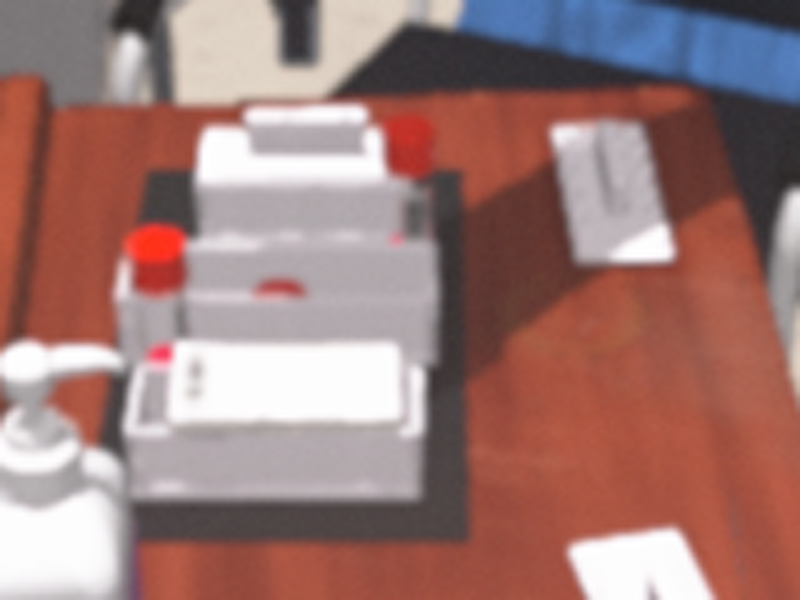

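```bash
python3 - <<'E'
import cv2
im=cv2.imread("pics/w5.png")
cv2.imwrite("pics/w5a.png",cv2.resize(im[115:275,155:265],None,fx=4,fy=3.7,interpolation=cv2.INTER_CUBIC))
cv2.imwrite("pics/w5b.png",cv2.resize(im[115:275,385:495],None,fx=4,fy=3.7,interpolation=cv2.INTER_CUBIC))
E
python3 lids.py w5 51; python3 - <<'E'
from h import *
import pickle
s,c=pickle.load(open("pics/s5.pkl","rb"))
ctr=np.array([599.2,11,0.]);R=np.array([[np.cos(.058),np.sin(.058),0],[-np.sin(.058),np.cos(.058),0],[0,0,1]])
for z in(47,51,55):
    print(z,[np.round((w2px("",(ctr+R@np.array([x,y,z]))/1000,c)-[240,130])*5).tolist() for x,y in((-62,28),(62,28),(-62,-28),(62,-28))])
for z in(79,83): print(z,[np.round((w2px("",(ctr+R@np.array([x,y,z]))/1000,c)-[240,130])*5).tolist() for x,y in((-35,6),(35,6))])
E
```

```text
[172.  19.] 4659 ctr [442.8  10.9] size [128.5  29.7] longaxis 1.512
[562.  19.] 4394 ctr [455.2 343. ] size [ 38.2 108.9] longaxis 1.718
[616. 147.] 3570 ctr [574.3 413.3] size [ 54.8 122.3] longaxis 3.125
[323. 193.] 7703 ctr [613.5 125.2] size [ 55.7 169.6] longaxis 3.081
[442. 192.] 8036 ctr [616.2 242.4] size [ 64.7 146.8] longaxis 3.083
[207. 192.] 6354 ctr [597.   12.3] size [ 57.1 123.2] longaxis 3.084
[ 28. 203.] 1591 ctr [ 599.7 -155.5] size [78.4 38.8] longaxis 1.216
47 [[409.0, 182.0], [195.0, 182.0], [410.0, 131.0], [202.0, 131.0]]
51 [[409.0, 176.0], [195.0, 176.0], [410.0, 125.0], [202.0, 125.0]]
55 [[409.0, 170.0], [194.0, 170.0], [410.0, 120.0], [201.0, 120.0]]
79 [[363.0, 114.0], [241.0, 114.0]]
83 [[362.0, 108.0], [241.0, 108.0]]
```

View pics/w5a.png

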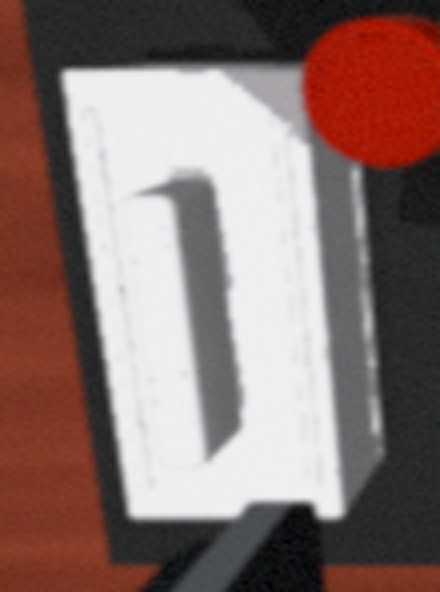

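View pics/w5b.png

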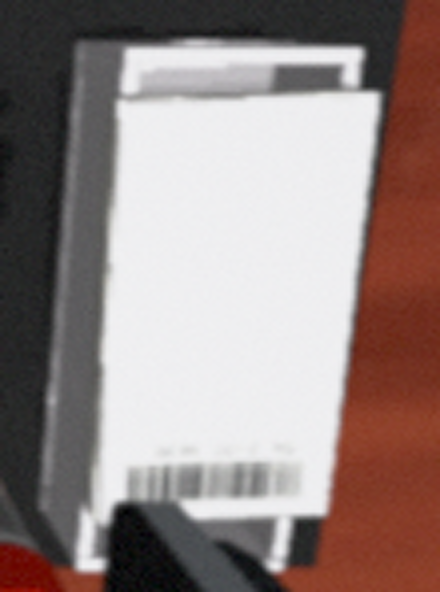

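```bash
python3 - <<'E'
from h import *
import pickle
s,c=pickle.load(open("pics/w5.pkl","rb"))
f=lambda X,Y,z:px2w("",385+X/4,115+Y/3.7,z,c)[:2]*1000
P=np.array([f(x,y,.057) for x,y in[(118,97),(380,92),(327,513),(98,520)]]);print("pad",np.round(P,1).tolist(),P.mean(0),np.arctan2(*(P[2]-P[1])[::-1]))
A=np.array([f(x,y,.047) for x,y in[(125,47),(362,47),(290,568),(78,570)]]);print("mid",np.round(A,1).tolist(),A.mean(0))
g=lambda X,Y,z:px2w("",155+X/4,115+Y/3.7,z,c)[:2]*1000
A=np.array([g(x,y,.051) for x,y in[(62,70),(302,66),(342,518),(131,518)]]);print("lidS",np.round(A,1).tolist(),A.mean(0))
# side-view edge of short lid
im=cv2.cvtColor(cv2.imread("pics/s5.png"),cv2.COLOR_BGR2GRAY).astype(float)
for u in range(282,318,4):
    col=im[150:182,u]; print(u,col.astype(int).tolist())
E
```

```text
pad [[554.2, 212.6], [556.5, 272.2], [670.4, 268.9], [669.1, 210.6]] [612.5533281  241.06529163] -0.02940097715502032
mid [[542.8, 216.9], [546.1, 272.2], [692.7, 265.3], [690.0, 208.5]] [617.88217425 240.72512674]
lidS [[534.8, -11.8], [537.1, 43.9], [661.2, 36.2], [658.0, -18.8]] [597.76389767  12.38577434]
282 [182, 135, 103, 100, 130, 195, 244, 254, 254, 253, 253, 253, 253, 253, 253, 250, 230, 197, 176, 170, 169, 169, 169, 171, 173, 175, 182, 201, 217, 215, 190, 174]
286 [172, 126, 97, 96, 128, 192, 240, 251, 253, 253, 253, 253, 253, 253, 252, 244, 224, 197, 180, 172, 172, 170, 174, 171, 171, 178, 199, 219, 224, 220, 192, 177]
290 [143, 180, 234, 240, 217, 187, 182, 187, 190, 196, 216, 242, 252, 253, 252, 244, 223, 192, 175, 171, 170, 171, 171, 169, 171, 172, 184, 201, 218, 216, 192, 174]
294 [152, 195, 241, 244, 223, 186, 174, 171, 169, 168, 188, 233, 252, 253, 250, 238, 219, 195, 177, 172, 171, 171, 172, 171, 173, 174, 185, 193, 191, 185, 177, 172]
298 [148, 192, 237, 240, 219, 186, 176, 172, 170, 170, 187, 233, 252, 253, 250, 237, 219, 196, 179, 172, 172, 171, 173, 171, 173, 178, 196, 205, 194, 184, 177, 172]
302 [163, 219, 250, 247, 222, 185, 174, 170, 170, 167, 186, 232, 252, 253, 250, 236, 216, 187, 175, 172, 171, 171, 171, 170, 171, 172, 179, 184, 186, 183, 175, 172]
306 [141, 222, 251, 248, 221, 183, 170, 169, 169, 168, 186, 233, 252, 253, 250, 237, 218, 195, 179, 173, 171, 172, 171, 171, 172, 176, 187, 195, 190, 182, 176, 172]
310 [139, 219, 248, 243, 215, 181, 171, 171, 169, 167, 186, 232, 252, 253, 250, 236, 219, 195, 179, 172, 171, 170, 171, 172, 171, 179, 197, 205, 193, 182, 176, 171]
314 [98, 110, 121, 126, 137, 184, 232, 247, 251, 250, 247, 249, 253, 253, 250, 236, 214, 189, 174, 170, 170, 171, 171, 172, 170, 172, 181, 185, 185, 183, 177, 172]
```

>>> {"fn": "servo_tool", "kwargs": {"plan": [[5, 40, 0, 0.03, -1], [10, 80, 0, 0.03, -1], [14.7, 115.5, -20, 0.03, -1], [14.7, 115.5, -60, 0.03, -1], [14.7, 115.5, -95, 0.03, -1], [14.7, 115.5, -115, 0.03, -1], [14.7, 115.5, -115, 0.03, -1], [14.7, 115.5, -115, 0.03, -1], [14.7, 115.5, -115, 0.03, -1], [14.7, 115.5, -115, 0.03, -1]]}}

```text
clock: 10.5
position: [0.6138, 0.2422, 0.0763]
tool_rot: [3.141, 0.002, 3.114]
force: [-0.5, -0.1, -0.2]
grip_width: 0.0853
```

```bash
python3 look.py wrist w6; 
```

```text
10.5 [0.61380216 0.24216175 0.07625316] [3.14052929e+00 2.37243889e-03 3.11430679e+00] 0.08532280453529113 [-0.48786027 -0.10103464 -0.23702779]
```

View pics/w6.png

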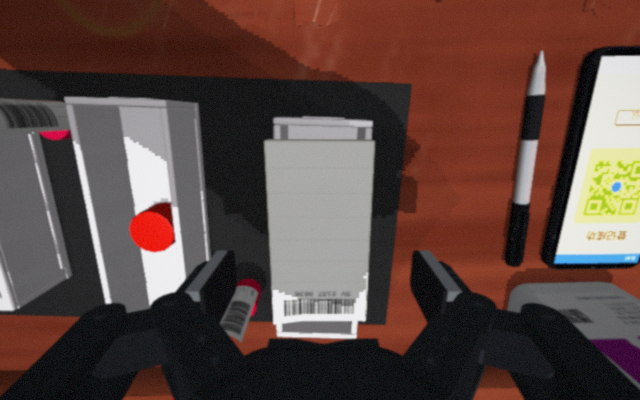

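>>> {"fn": "servo_tool", "kwargs": {"plan": [[0, -1, -20, 0, -1], [0, -1, -37, 0, -1], [0, -1, -37.5, 0, -1], [0, -1, -37.5, 0, 0], [0, -1, -37.5, 0, 0.5], [0, -1, -37.5, 0, 1], [0, -1, -37.5, 0, 1], [0, -1, -37.5, 0, 1], [0, -1, -37.5, 0, 1], [0, -1, -37.5, 0, 1]], "squeeze": 40}}

```text
clock: 11.38
position: [0.6133, 0.2412, 0.0378]
tool_rot: [3.141, 0.001, 3.115]
force: [-0.5, 0.1, 6.9]
grip_width: 0.0588
```

>>> {"fn": "servo_tool", "kwargs": {"plan": [[0, 0, 10, 0, 1], [0, 0, 30, 0, 1], [0, 0, 60, 0, 1], [0, 0, 90, 0, 1], [0, 0, 110, 0, 1], [0, 0, 120, 0, 1], [0, 0, 120, 0, 1], [0, 0, 120, 0, 1], [0, 0, 120, 0, 1], [0, 0, 120, 0, 1]]}}

```text
clock: 12.22
position: [0.6124, 0.2405, 0.1554]
tool_rot: [-3.141, -0.002, 3.115]
force: [0.1, -0.1, -0.3]
grip_width: 0.0594
```

```bash
python3 look.py wrist w7;python3 look.py side s7 
```

```text
12.2167 [0.61237429 0.24052583 0.15539152] [-3.14082084e+00 -1.67777935e-03  3.11490528e+00] 0.05936153546079298 [ 0.06949053 -0.10623799 -0.31349526]
12.2667 [0.61241346 0.24064071 0.15551111] [-3.14100735e+00 -1.60564863e-03  3.11493136e+00] 0.05859985514384442 [ 0.24766073  0.33341894 -0.0286081 ]
```

View pics/w7.png

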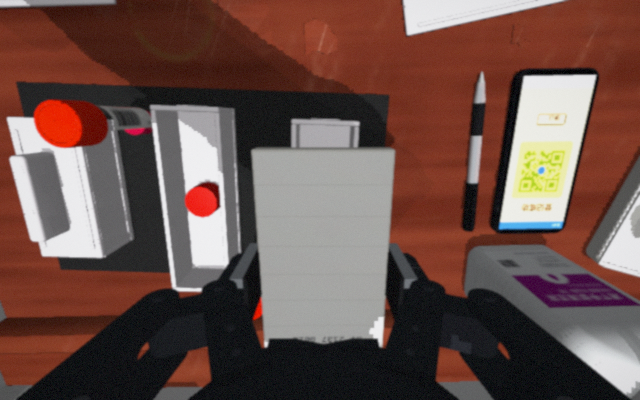

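View pics/s7.png

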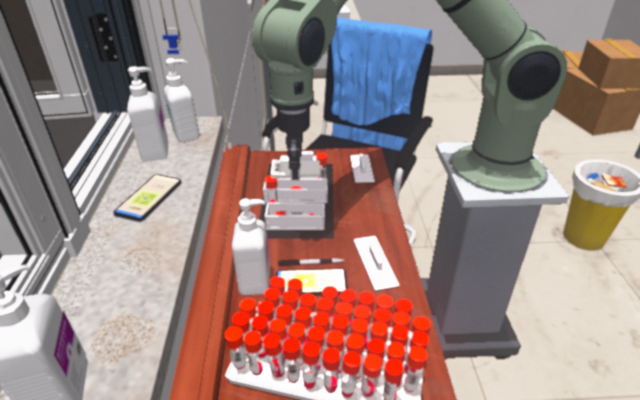

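>>> {"fn": "servo_tool", "kwargs": {"plan": [[-30, -10, 0, 0, 1], [-60, -20, 0, 0, 1], [-95, -30, 0, 0, 1], [-130, -40, 0, 0, 1], [-160, -50, -20, 0, 1], [-182, -56, -50, 0, 1], [-182, -56, -85, 0, 1], [-182, -56, -115, 0, 1], [-182, -56, -135, 0, 1], [-182, -56, -145, 0, 1]]}}

```text
clock: 13.15
position: [0.4295, 0.1844, 0.0091]
tool_rot: [-3.141, -0.003, 3.115]
force: [-0.4, -0.1, -1.0]
grip_width: 0.0589
```

>>> {"fn": "servo_tool", "kwargs": {"plan": [[0, 0, -2, 0, 1], [0, 0, -4, 0, 1], [0, 0, -6, 0, 1], [0, 0, -8, 0, 1], [0, 0, -9, 0, 1], [0, 0, -10, 0, 1], [0, 0, -11, 0, 1], [0, 0, -12, 0, 1], [0, 0, -12, 0, 1], [0, 0, -12, 0, 1]]}}

```text
clock: 13.98
position: [0.4309, 0.1848, -0.0003]
tool_rot: [-3.142, 0.0, 3.115]
force: [-0.5, 0.5, -0.4]
grip_width: 0.0587
```

```bash
python3 look.py wrist w8 
```

```text
13.9833 [ 4.30876854e-01  1.84831553e-01 -2.59679989e-04] [-3.14154303e+00  2.23863505e-05  3.11477716e+00] 0.05873027567191672 [-0.52947303  0.45722952 -0.41940809]
```

View pics/w8.png

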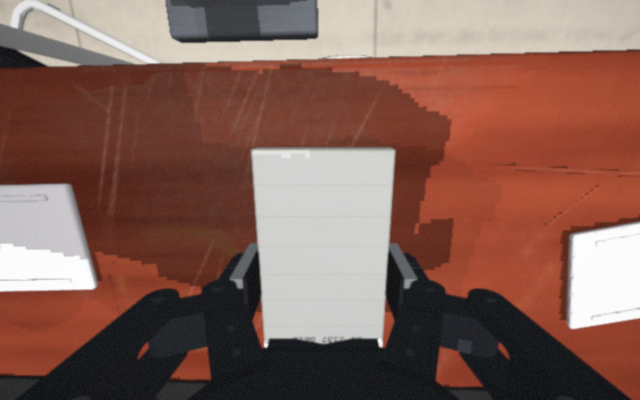

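Down a little further to contact, then release.

>>> {"fn": "servo_tool", "kwargs": {"plan": [[0, 0, -1, 0, 1], [0, 0, -2, 0, 1], [0, 0, -3, 0, 1], [0, 0, -4, 0, 1], [0, 0, -4, 0, 1], [0, 0, -4, 0, 1], [0, 0, -4, 0, 1], [0, 0, -4, 0, 1], [0, 0, -4, 0, 1], [0, 0, -4, 0, 1]]}}

```text
clock: 14.87
position: [0.4309, 0.1849, -0.0043]
tool_rot: [-3.142, 0.0, 3.115]
force: [0.1, -0.7, -0.2]
grip_width: 0.059
```

>>> {"fn": "servo_tool", "kwargs": {"plan": [[0, 0, -1, 0, 1], [0, 0, -2, 0, 1], [0, 0, -2, 0, 1], [0, 0, -2, 0, -0.6], [0, 0, -2, 0, -1], [0, 0, -2, 0, -1], [0, 0, -2, 0, -1], [0, 0, -1, 0, -1], [0, 0, 20, 0, -1], [0, 0, 50, 0, -1]]}}

```text
clock: 15.7
position: [0.4295, 0.1846, 0.0448]
tool_rot: [-3.14, -0.004, 3.116]
force: [-0.5, -1.0, 0.7]
grip_width: 0.0854
```

>>> {"fn": "servo_tool", "kwargs": {"plan": [[0, 0, 40, 0, -1], [0, -5, 80, 0, -1], [0, -30, 120, 0, -1], [0, -60, 140, 0, -1], [0, -60, 140, 0, -1], [0, -60, 140, 0, -1], [0, -60, 140, 0, -1], [0, -60, 140, 0, -1], [0, -60, 140, 0, -1], [0, -60, 140, 0, -1]]}}

```text
clock: 16.53
position: [0.4304, 0.1259, 0.1852]
tool_rot: [3.141, -0.001, 3.117]
force: [0.0, 1.1, -0.0]
grip_width: 0.0854
```

```bash
python3 look.py wrist w9;python3 lids.py w9 10;python3 lids.py w9 8 
```

```text
16.5333 [0.43039019 0.12586799 0.18519138] [ 3.14128918e+00 -1.12724258e-03  3.11692818e+00] 0.08537140694412379 [ 0.04188354  1.1140868  -0.02470655]
[394.  44.] 38991 ctr [296.5 159. ] size [576.2  81.8] longaxis 1.545
[377. 179.] 5689 ctr [430.8 185.2] size [ 60.7 116.5] longaxis 3.116
[564. 178.] 6869 ctr [432.3 391.1] size [ 56.7 162.4] longaxis 1.743
[200. 171.] 6878 ctr [413.9  -6.3] size [147.6  56.7] longaxis 1.567
[600. 279.] 3321 ctr [581.1 456.1] size [ 65.8 140.4] longaxis 3.127
[328. 305.] 2593 ctr [590.8 128.2] size [64.2 97.9] longaxis 3.096
[394.  44.] 38991 ctr [296.1 159.2] size [579.8  82.4] longaxis 1.545
[377. 179.] 5689 ctr [431.2 185.5] size [ 61.1 117.3] longaxis 3.116
[564. 178.] 6869 ctr [432.8 392.7] size [ 57.  163.4] longaxis 1.743
[200. 171.] 6878 ctr [414.2  -7.1] size [148.5  57.1] longaxis 1.567
[600. 279.] 3321 ctr [582.5 458.2] size [ 66.3 141.3] longaxis 3.127
[328. 305.] 2593 ctr [592.3 128.2] size [64.6 98.5] longaxis 3.096
```

View pics/w9.png

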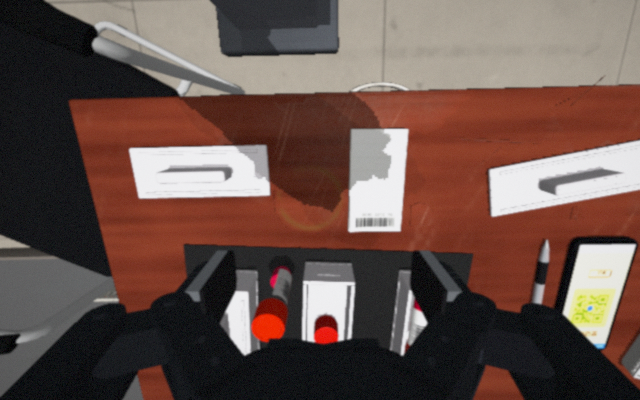

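>>> {"fn": "servo_tool", "kwargs": {"plan": [[0, -15, 0, -0.12, -1], [0, -30, 0, -0.24, -1], [0, -50, 0, -0.36, -1], [-4, -70, 0, -0.48, -1], [-8, -90, 0, -0.6, -1], [-12, -110, 0, -0.72, -1], [-16, -133, 0, -0.84, -1], [-16, -133, 0, -0.96, -1], [-16, -133, 0, -1.08, -1], [-16, -133, 0, -1.2, -0.5]]}}

```text
clock: 17.42
position: [0.4148, -0.008, 0.1855]
tool_rot: [-3.141, -0.0, 1.909]
force: [0.2, 0.6, -0.1]
grip_width: 0.0754
```

>>> {"fn": "servo_tool", "kwargs": {"plan": [[0, 0, -10, -0.12, -0.5], [0, 0, -30, -0.24, -0.5], [0, 0, -60, -0.35, -0.5], [0, 0, -80, -0.35, -0.5], [0, 0, -110, -0.35, -0.5], [0, 0, -110, -0.35, -0.5], [0, 0, -110, -0.35, -0.5], [0, 0, -110, -0.35, -0.5], [0, 0, -110, -0.35, -0.5], [0, 0, -110, -0.35, -0.5]]}}

```text
clock: 18.25
position: [0.4156, -0.0083, 0.077]
tool_rot: [3.139, 0.0, 1.564]
force: [0.7, -0.3, 0.1]
grip_width: 0.0641
```

```bash
python3 look.py wrist w10;python3 lids.py w10 8 
```

```text
18.25 [ 0.4156242  -0.00828884  0.07696424] [3.13944366e+00 1.74012575e-04 1.56440546e+00] 0.06406007753494494 [ 0.67726298 -0.27727715  0.13861859]
[104.  35.] 14163 ctr [272.3 111.5] size [ 43.7 132.9] longaxis 3.135
[582.  21.] 3254 ctr [587.1 120.3] size [23.3 67.6] longaxis 3.082
[323. 202.] 13850 ctr [414.8  -7.2] size [147.5  56.1] longaxis 1.569
[579. 197.] 9911 ctr [606.1   2.6] size [ 73.8 116.4] longaxis 3.084
[118. 284.] 15917 ctr [220.  -78.8] size [288.6  87.1] longaxis 0.548
```

View pics/w10.png

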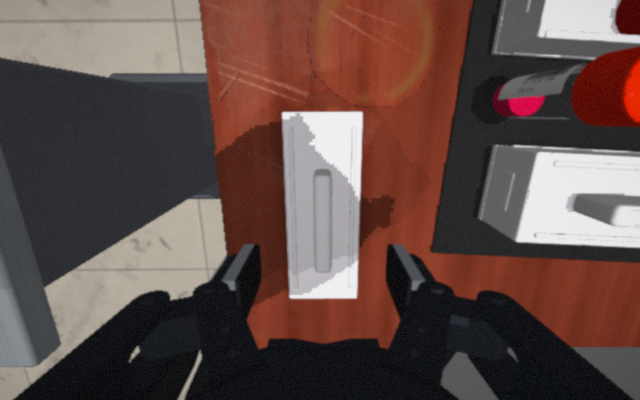

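>>> {"fn": "servo_tool", "kwargs": {"plan": [[-0.6, 1, -30, 0.003, -0.5], [-0.6, 1, -55, 0.003, -0.5], [-0.6, 1, -63, 0.003, -0.5], [-0.6, 1, -65, 0.003, -0.3], [-0.6, 1, -65, 0.003, 0.3], [-0.6, 1, -65, 0.003, 1], [-0.6, 1, -65, 0.003, 1], [-0.6, 1, -65, 0.003, 1], [-0.6, 1, -65, 0.003, 1], [-0.6, 1, -65, 0.003, 1]], "squeeze": 50}}

```text
clock: 19.13
position: [0.4149, -0.0073, 0.0117]
tool_rot: [3.14, 0.0, 1.567]
force: [-1.6, -0.2, 13.9]
grip_width: 0.011
```

>>> {"fn": "servo_tool", "kwargs": {"plan": [[0, 0, 0, 0, 1], [0, 0, 10, 0, 1], [0, 0, 40, 0, 1], [0, 0, 75, 0, 1], [0, 0, 110, 0, 1], [10, 10, 140, 0.1, 1], [20, 25, 150, 0.2, 1], [30, 40, 155, 0.32, 1], [45, 60, 155, 0.44, 1], [60, 80, 155, 0.56, 1]]}}

```text
clock: 19.97
position: [0.475, 0.073, 0.1671]
tool_rot: [3.14, 0.002, 2.132]
force: [0.1, -0.4, -0.3]
grip_width: 0.011
```

>>> {"fn": "servo_tool", "kwargs": {"plan": [[20, 25, 0, 0.12, 1], [40, 50, 0, 0.24, 1], [60, 75, 0, 0.36, 1], [80, 100, 0, 0.48, 1], [100, 120, 0, 0.6, 1], [120, 140, 0, 0.72, 1], [143, 167, 0, 0.84, 1], [143, 167, 0, 0.955, 1], [143, 167, 0, 0.955, 1], [143, 167, 0, 0.955, 1]]}}

```text
clock: 20.8
position: [0.6169, 0.2392, 0.1658]
tool_rot: [-3.141, -0.001, 3.079]
force: [0.6, -0.3, -0.5]
grip_width: 0.0107
```

```bash
python3 look.py wrist w11;python3 - <<'E'
import cv2
im=cv2.imread("pics/w11.png")
cv2.imwrite("pics/w11a.png",cv2.resize(im[100:200,250:400],None,fx=5,fy=5,interpolation=cv2.INTER_CUBIC))
E
```

```text
20.8 [0.61687504 0.23923524 0.16582607] [-3.14142955e+00 -6.73632449e-04  3.07899354e+00] 0.010717524637500635 [ 0.63563925 -0.3449641  -0.47443012]
```

View pics/w11.png

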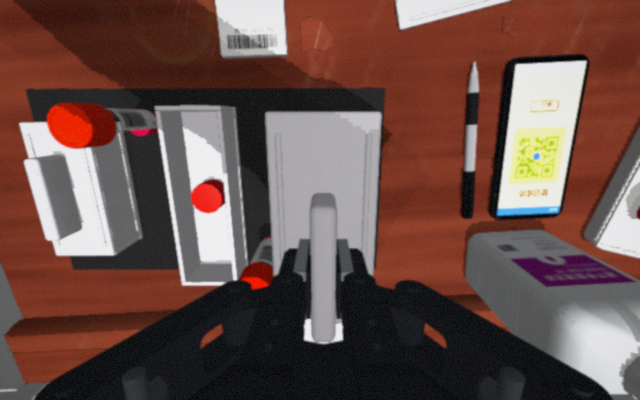

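View pics/w11a.png

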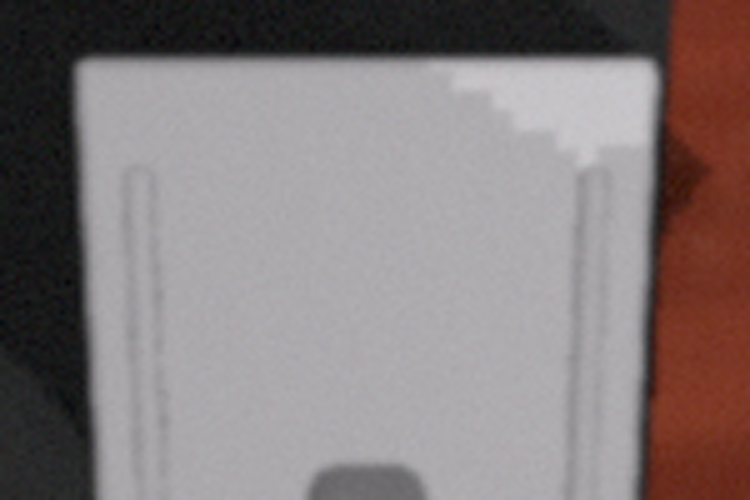

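```bash
python3 - <<'E'
import cv2
a=cv2.imread("pics/w6.png");b=cv2.imread("pics/w7.png")
A=cv2.resize(a[105:155,250:400],None,fx=5,fy=5,interpolation=cv2.INTER_CUBIC)
B=cv2.resize(a[300:345,250:400],None,fx=5,fy=5,interpolation=cv2.INTER_CUBIC)
cv2.imwrite("pics/z6.png",cv2.vconcat([A,B]))
cv2.imwrite("pics/z7.png",cv2.resize(b[105:165,250:400],None,fx=5,fy=5,interpolation=cv2.INTER_CUBIC))
E
```

```text
(no output)
```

View pics/z6.png

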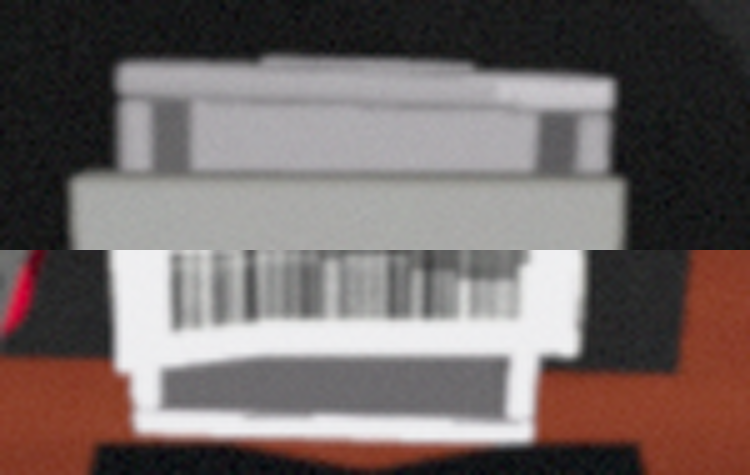

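View pics/z7.png

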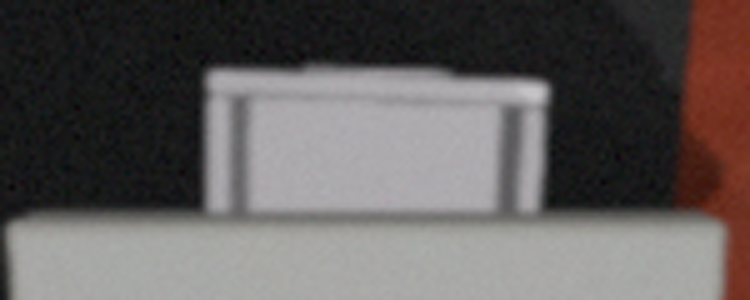

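```bash
python3 - <<'E'
from h import *
import pickle
def go(f,pts,z):
    s,c=pickle.load(open(f"pics/{f}.pkl","rb"))
    return np.array([px2w("",u,v,z,c)[:2]*1000 for u,v in pts])
P=go("w6",[(250+116/5,105+62/5),(250+616/5,105+76/5),(250+532/5,300+192/5),(250+133/5,300+187/5)],.047)
print(P.round(1).tolist(),P.mean(0),[np.linalg.norm(P[i]-P[i-1]).round(1) for i in range(4)])
m1=(P[0]+P[1])/2;m2=(P[2]+P[3])/2;print("axis",np.arctan2(*(m2-m1)[::-1]))
Q=go("w7",[(250+207/5,105+70/5),(250+549/5,105+82/5)],.047);print("w7",Q.round(1),Q.mean(0),np.arctan2(*(Q[1]-Q[0])[::-1])-np.pi/2)
for z in(.158,.162):
    L=go("w11",[(250+75/5,100+58/5),(250+659/5,100+58/5)],z);m=L.mean(0);an=np.arctan2(*(L[1]-L[0])[::-1])-np.pi/2
    print("lid",L.round(1).tolist(),m,np.linalg.norm(L[1]-L[0]),an,"ctr",m+74*np.array([np.cos(an),np.sin(an)]))
E
```

```text
[[542.6, 217.0], [545.7, 272.8], [692.8, 263.9], [690.3, 208.2]] [617.86763283 240.48552347] [np.float64(147.9), np.float64(55.9), np.float64(147.3), np.float64(55.8)]
axis -0.06011166812144092
w7 [[542.6 217.1]
 [546.1 273.1]] [544.34921845 245.08409   ] -0.06162129441598996
lid [[541.9, 216.3], [545.6, 273.0]] [543.75840098 244.67610633] 56.843143848072735 -0.06369341330271605 ctr [617.60834823 239.96597997]
lid [[542.1, 217.1], [545.6, 272.3]] [543.81592055 244.66847486] 55.329113956309236 -0.06369341330271805 ctr [617.6658678 239.9583485]
```

>>> {"fn": "servo_tool", "kwargs": {"plan": [[-0.5, -0.3, -25, 0.003, 1], [-0.5, -0.3, -50, 0.003, 1], [-0.5, -0.3, -75, 0.003, 1], [-0.5, -0.3, -90, 0.003, 1], [-0.5, -0.3, -98, 0.003, 1], [-0.5, -0.3, -102, 0.003, 1], [-0.5, -0.3, -102, 0.003, 1], [-0.5, -0.3, -102, 0.003, 1], [-0.5, -0.3, -102, 0.003, 1], [-0.5, -0.3, -102, 0.003, 1]]}}

```text
clock: 21.68
position: [0.6172, 0.2398, 0.0647]
tool_rot: [3.141, 0.001, 3.085]
force: [0.8, 0.6, -1.2]
grip_width: 0.0115
```

>>> {"fn": "servo_tool", "kwargs": {"plan": [[0, 0, -1.5, 0, 1], [0, 0, -3, 0, 1], [0, 0, -4.5, 0, 1], [0, 0, -5.5, 0, 1], [0, 0, -6.5, 0, 1], [0, 0, -7.5, 0, 1], [0, 0, -8.5, 0, 1], [0, 0, -9, 0, 1], [0, 0, -9, 0, 1], [0, 0, -9, 0, 1]]}}

```text
clock: 22.52
position: [0.6167, 0.2395, 0.0548]
tool_rot: [-3.142, -0.0, 3.086]
force: [-1.7, -1.3, 3.7]
grip_width: 0.0114
```

>>> {"fn": "servo_tool", "kwargs": {"plan": [[0, 0, 0.5, 0, 0.5], [0, 0, 0.5, 0, 0.2], [0, 0, 0.5, 0, 0.2], [0, 0, 0.5, 0, 0.2], [0, 0, 0.5, 0, 0.2], [0, 0, 20, 0, 0.2], [0, 0, 60, 0, 0.2], [0, 0, 100, 0, 0.2], [0, -20, 130, 0, 0.2], [0, -50, 150, 0, 0.2]]}}

```text
clock: 23.35
position: [0.6165, 0.1926, 0.2083]
tool_rot: [3.139, 0.003, 3.09]
force: [0.9, -0.7, 0.1]
grip_width: 0.0343
```

>>> {"fn": "servo_tool", "kwargs": {"plan": [[-20, -30, 0, 0, 0.2], [-40, -60, 0, 0, 0.2], [-60, -80, 0, 0, 0.2], [-60, -80, 0, 0, 0.2], [-60, -80, 0, 0, 0.2], [-60, -80, 0, 0, 0.2], [-60, -80, 0, 0, 0.2], [-60, -80, 0, 0, 0.2], [-60, -80, 0, 0, 0.2], [-60, -80, 0, 0, 0.2]]}}

```text
clock: 24.18
position: [0.5568, 0.1102, 0.2045]
tool_rot: [3.141, -0.0, 3.086]
force: [0.2, -0.6, 0.1]
grip_width: 0.034
```

```bash
python3 look.py wrist w12;python3 look.py side s12;python3 lids.py w12 51;python3 - <<'E'
import cv2
im=cv2.imread("pics/s12.png")
cv2.imwrite("pics/s12a.png",cv2.resize(im[130:250,240:400],None,fx=5,fy=5,interpolation=cv2.INTER_CUBIC))
E
```

```text
24.1833 [0.55680772 0.11016393 0.20454878] [ 3.14130953e+00 -3.13576094e-04  3.08650000e+00] 0.033996617916398936 [ 0.20238372 -0.56805046  0.08600052]
24.2333 [0.55678592 0.11005069 0.20457346] [ 3.14133687e+00 -2.64804283e-04  3.08637533e+00] 0.03420039797310282 [-0.56984684  0.38567813  0.06882123]
[388.  56.] 6738 ctr [439.7 176.4] size [53.7 97. ] longaxis 3.116
[574.  51.] 7435 ctr [442.3 345.3] size [ 49.2 117.7] longaxis 1.743
[614. 179.] 3667 ctr [569.6 415.5] size [ 59.9 123.2] longaxis 3.125
[338. 222.] 5891 ctr [612.8 125.4] size [ 54.9 172.1] longaxis 3.077
[446. 224.] 5859 ctr [612.7 239.1] size [ 57.9 144.9] longaxis 3.085
[232. 223.] 5283 ctr [596.3  16.1] size [ 64.8 126.9] longaxis 3.084
[ 28. 211.] 1644 ctr [ 571.7 -188.7] size [84.4 41.8] longaxis 1.219
```

View pics/w12.png

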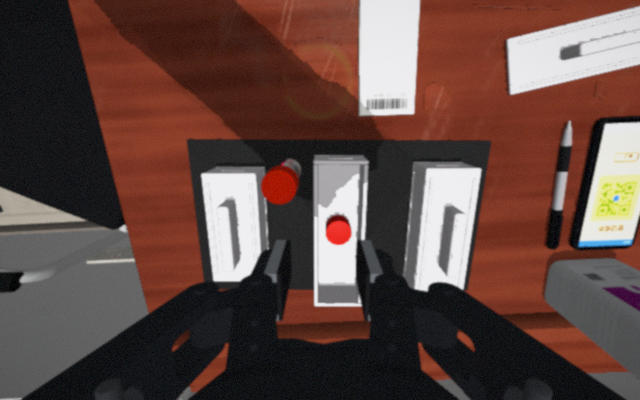

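View pics/s12a.png

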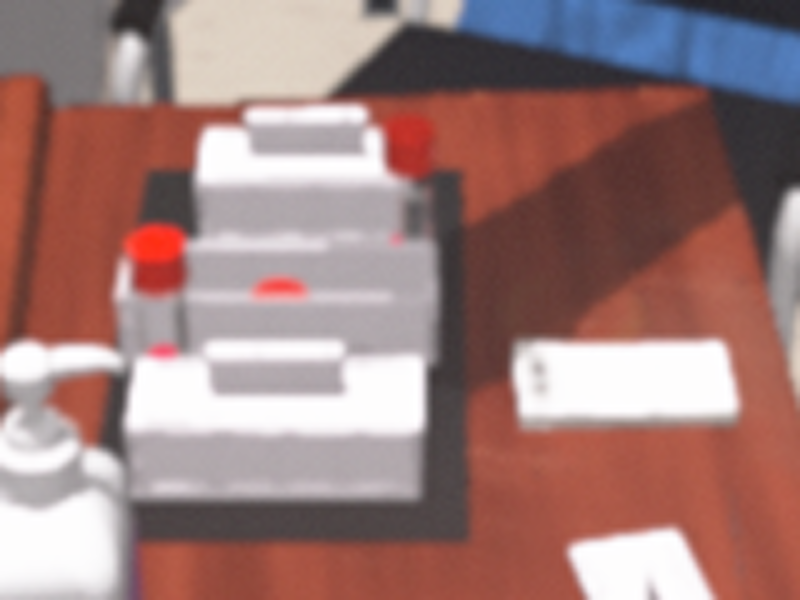

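>>> {"fn": "servo_tool", "kwargs": {"plan": [[15, -35, 0, 0, 1], [30, -70, 0, 0, 1], [41, -98, 0, 0, 1], [41, -98, -40, 0, 1], [41, -98, -80, 0, 1], [41, -98, -100, 0, 1], [41, -98, -110, 0, 1], [41, -98, -116, 0, 1], [41, -98, -118, 0, 1], [41, -98, -118, 0, 1]]}}

```text
clock: 25.12
position: [0.5983, 0.0119, 0.0876]
tool_rot: [3.141, 0.001, 3.086]
force: [0.4, -0.1, 0.9]
grip_width: -0.0001
```

```bash
python3 look.py wrist w13
```

```text
25.1167 [0.5982862  0.01185141 0.0875631 ] [3.14146172e+00 1.10316225e-03 3.08596067e+00] -9.33347704578518e-05 [ 0.4096117  -0.12408654  0.94480319]
```

View pics/w13.png

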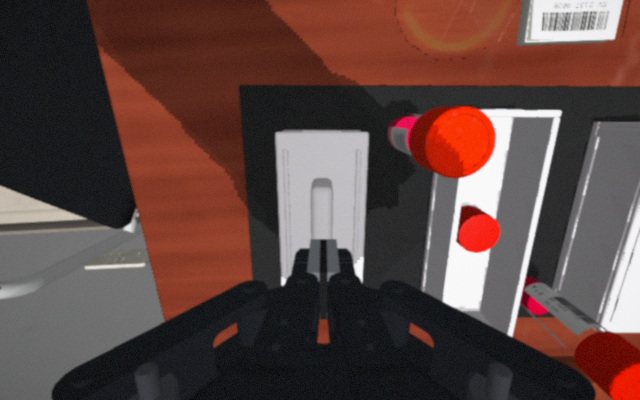

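Centred above the ridge; touch down gently.

>>> {"fn": "servo_tool", "kwargs": {"plan": [[0, 0, -3, 0, 1], [0, 0, -5, 0, 1], [0, 0, -6, 0, 1], [0, 0, -7, 0, 1], [0, 0, -8, 0, 1], [0, 0, -8.5, 0, 1], [0, 0, -9, 0, 1], [0, 0, -9, 0, 1], [0, 0, -9, 0, 1], [0, 0, -9, 0, 1]]}}

```text
clock: 26.0
position: [0.5979, 0.0116, 0.079]
tool_rot: [-3.141, 0.001, 3.086]
force: [-8.6, -3.0, 23.8]
grip_width: -0.0001
```

>>> {"fn": "servo_tool", "kwargs": {"plan": [[0, 0, 5, 0, 1], [0, 0, 40, 0, 1], [0, 0, 80, 0, 1], [0, 0, 120, 0, 1], [-20, -30, 150, 0, 1], [-40, -70, 160, 0, 1], [-50, -110, 160, 0, 1], [-60, -150, 160, 0, 1], [-60, -190, 160, 0, 1], [-60, -220, 160, 0, 1]]}}

```text
clock: 26.83
position: [0.5366, -0.2117, 0.2381]
tool_rot: [-3.14, 0.0, 3.084]
force: [0.6, -0.3, -1.3]
grip_width: 0.0001
```

>>> {"fn": "servo_tool", "kwargs": {"plan": [[0, 0, 0, 0, 1], [0, 0, 0, 0, 1], [0, 0, 0, 0, 1], [0, 0, 0, 0, 1], [0, 0, 0, 0, 1], [0, 0, 0, 0, 1], [0, 0, 0, 0, 1], [0, 0, 0, 0, 1], [0, 0, 0, 0, 1], [0, 0, 0, 0, 1]]}}

```text
clock: 27.67
position: [0.5378, -0.2083, 0.2377]
tool_rot: [-3.142, 0.0, 3.086]
force: [0.4, -0.3, 0.7]
grip_width: 0.0002
```

```bash
python3 look.py top t14;python3 look.py side s14; python3 lids.py t14 51;python3 lids.py t14 8; python3 - <<'E'
import cv2
im=cv2.imread("pics/t14.png")
a=cv2.resize(im[120:310,170:470],(780,494),interpolation=cv2.INTER_CUBIC);cv2.imwrite("pics/t14a.png",a)
im=cv2.imread("pics/s14.png")
cv2.imwrite("pics/s14a.png",cv2.resize(im[130:250,240:400],None,fx=5,fy=5,interpolation=cv2.INTER_CUBIC))
E
```

```text
27.6667 [ 0.53779169 -0.20834498  0.23772668] [-3.14155095e+00  1.14113167e-06  3.08588847e+00] 0.00019151151578526636 [ 0.38672058 -0.29239992  0.70826674]
27.7167 [ 0.53777418 -0.20841502  0.2377246 ] [-3.14154139e+00  1.33175908e-05  3.08579934e+00] -0.00018417181791810093 [ 0.30659763  0.23129363 -0.0812648 ]
[219.  32.] 26185 ctr [955.3 390.1] size [1008.  148.] longaxis 1.569
[191. 121.] 1638 ctr [753.5 465.2] size [98.5 91. ] longaxis 1.558
[125. 216.] 4304 ctr [554.1 643.3] size [180.4 339.5] longaxis 2.843
[353. 183.] 2253 ctr [614.5 126.1] size [ 61.2 176.8] longaxis 3.081
[298. 181.] 2063 ctr [617.2 239.1] size [ 59.4 152.5] longaxis 3.083
[408. 190.] 1846 ctr [598.  15.] size [ 66.  128.7] longaxis 3.092
[517. 187.] 2458 ctr [ 623.3 -229.5] size [143.6 310. ] longaxis 2.03
[198. 204.] 1725 ctr [575.8 444.8] size [ 65.1 135. ] longaxis 3.126
[325. 272.] 1734 ctr [431.2 186.4] size [ 59.9 110.9] longaxis 3.124
[223. 272.] 2389 ctr [433.  388.8] size [ 56.3 166.8] longaxis 1.743
[228. 359.] 34083 ctr [268.9 283.7] size [1074.4  151.9] longaxis 1.56
[219.  32.] 26185 ctr [981.5 398.8] size [1057.6  155.3] longaxis 1.569
[191. 121.] 1638 ctr [769.7 477.6] size [103.4  95.4] longaxis 1.558
[125. 216.] 4304 ctr [560.5 664.5] size [189.2 356.2] longaxis 2.843
[353. 183.] 2253 ctr [623.9 121.8] size [ 64.2 185.5] longaxis 3.081
[298. 181.] 2063 ctr [626.8 240.3] size [ 62.4 160. ] longaxis 3.083
[408. 190.] 1846 ctr [606.6   5.1] size [ 69.3 135. ] longaxis 3.092
[517. 187.] 2458 ctr [ 633.1 -251.3] size [150.7 325.3] longaxis 2.03
[198. 204.] 1725 ctr [583.3 456.2] size [ 68.3 141.7] longaxis 3.126
[325. 272.] 1734 ctr [431.7 185. ] size [ 62.8 116.4] longaxis 3.124
[223. 272.] 2389 ctr [433.5 397.4] size [ 59.1 175. ] longaxis 1.743
[228. 359.] 34083 ctr [261.3 287.2] size [1127.3  159.4] longaxis 1.56
```

View pics/t14a.png

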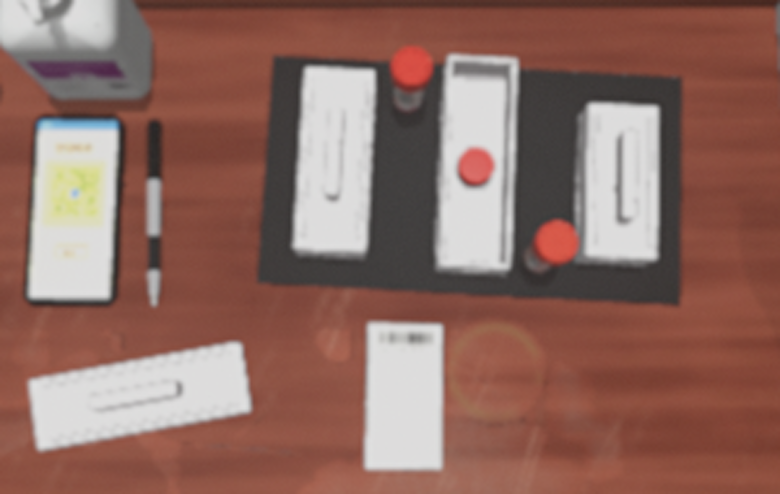

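View pics/s14a.png

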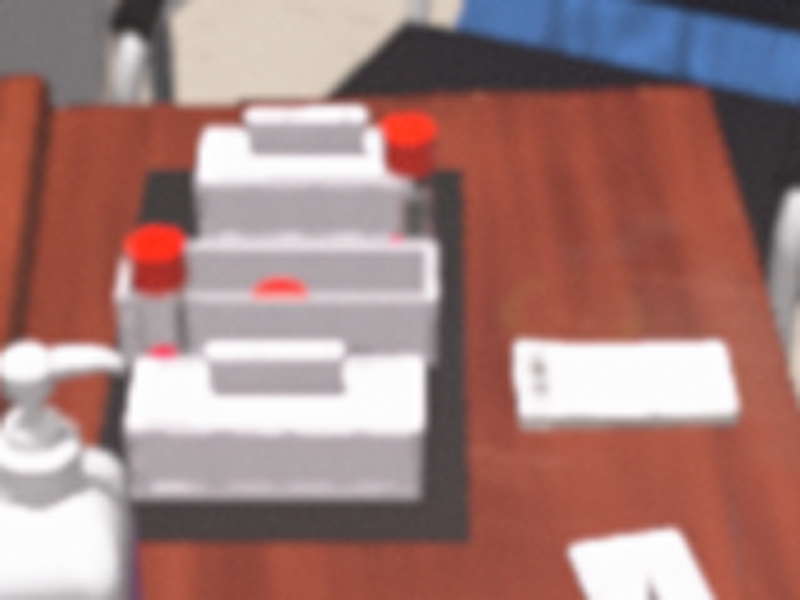

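Both lids look level on their trays, and the pad is flat on the desk in front of the mat. The standing tubes, cap, long lid, phone and pen are where they started, so I'm handing in.

```bash
python3 -c "
from workcell import bot
print(bot.job_done())"
```

```text
the job is handed in; nothing more can be done
None
```

I closed the short tray with its own lid, moved the label pad to bare desk in front of the mat, then closed the middle tray with its own lid. I handed in at about 27.7 s. The long tray holds only the loose cap, so I left it open and its lid where it lay. No verdict was reported.

**Short lid:** It measured within about 2 mm of the tray centre, with the angle within about 0.02 rad. While I was lowering it, I met about 34 N, and the tool stopped about 1.6 mm above where I expected it. To check, I touched the top of the ridge with shut fingers. It was at 79.0 mm, exactly the seated height, although that touch itself pressed with about 24 N.

**Middle lid:** It came to rest at the expected height with only 3.7 N. It was on the tray axis within about 1 mm when I set it down. I did not touch-check it afterwards.

**Final pictures:**
- Both lids look level in the side view.
- The pad is flat, at about (0.431, 0.185).
- The cap, standing tubes, long lid, phone and pen appear unmoved.

**Disagreement:** The last top view put the short lid's outline centre about 4 mm off in y. That outline also takes in the visible tray wall, so I trusted the closer wrist view.

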